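# Slide the lot card into its holder

### The arm

A 6-joint arm with a two-finger parallel gripper is mounted at the origin on the work surface. World frame = base frame: x ahead of the robot, y to its left, z up, the work surface at z = 0. Lengths are in mm, angles in rad, forces in N, time in s.
With the tool pointing down it reaches from about 275 to 850 mm from the base axis. Payload 5.2 kg.
Tool frame: the origin (TCP) lies midway between the tips of the shut fingers; the grasp point (between the pads) lies 19 mm behind it; x points along the fingers, y is the direction in which the jaws open and shut, and the axes are right-handed (so a half turn about x gives the same grasp; the last joint's range is limited). The gripper opens to 85 mm and grips with 20 to 120 N. Pads are 22 mm wide; open, the fingers measure 114 mm over their backs; the gripper's body (76 mm by 85 mm) begins 54 mm behind the grasp point. The pads swing forward as they close: fully open they stand 13 mm farther back than shut.
Start: joints at [1.145, 0.259, 1.535, -0, 1.348, -0.203], TCP at [121.506, 536.415, 205.61] pointing down, gripper open.
Joint ranges: [-3.14, 3.14], [-0.91, 2.08], [0.19, 2.58], [-1.22, 4.36], [0.22, 2.71], [-3.12, 3.12]. Speed limits (rad/s): [2.57, 2.57, 3.14, 3.14, 3.14, 3.14].

### API

Orientations are given as a unit quaternion [w, x, y, z].
In Python, from cell import ctrl gives the robot as it stands. The module is installed in compiled form; this text tells all that it offers.
- The arm moves only by the shell command python3 -m inch 'ROWS' [OPENING] [FORCE]. ROWS is JSON, a list of rows, each an object of numbers: "dx", "dy", "dz": the shift along the tool's x, y, z in mm; "roll": the turn about the tool's x in rad. A call has 1 to 20 rows; each row is the pose to reach, as a shift and turn from the pose commanded when the call began, along the tool's axes at that moment; what a row does not reach only later rows make up. A row lasts 1/12 s, in which the tool goes at most 41.7 mm and 7.16 degrees, less where a joint would pass 70% of its speed; a pose out of reach is approached as far as the arm can. A call with a gripper value outside its range is refused whole. OPENING is the finger opening in mm, from 0 to 85.4, set as the call begins (- or left out, the last holds). The fingers move at their own pace and stop on an object; FORCE is the grip in N (left out, the last holds). Time passes only in rows, so rows that repeat a pose let the fingers close. It gives the time, the measured TCP pose, the force and the opening at its end, in the units of the state.
- ctrl.read_state(): the state, without advancing time (a new reading comes with each control period).
- ctrl.get_image(name): name is "side" or "top"; returns a dict with "color" (420x560x3 uint8, red, green, blue), "fx", "fy", "cx", "cy" (pixels), "R" (3x3) and "t" (3): a world point X has camera coordinates R X + t. Camera axes: x right, y down, z forward; pixel columns grow to the right and rows downward; lengths in mm; the calibration is good to about 2 mm. A picture is of the moment at which its call begins. There is no depth.
- ctrl.job_done(): hands the job in, once; it reports no verdict.
The state is a dict: "time": time; "joints": joint angles; "joint_vel": joint speeds; "tau": joint torques, N m; "eef_pos": TCP position; "ee_rot": TCP orientation; "contact_force": force on the tool from outside, world axes, zero at the start; "ft_torque": the same for the moment, N m; "grip_width": opening from 0.0 (shut) to 1.0 (fully open).
Only numpy, scipy, OpenCV 4.12 (cv2) and the standard library are available. Lean on these libraries where they do the work, as an engineer would, in place of code of your own. Each camera call takes 0.05 s, during which the arm holds its last target.

### The job

On the coffee-tasting table, press down lightly on the top of the white lot card and drag it, lying flat, out of its shallow well, across the table and up the low ramp of the metal holder. Slide it in under the holder's lips, striped end first, pushing the orange flag back until the card is fully home against the stops, then let go of it. Do not pick the card up, push it by its edges, press hard on it, push the flag with the gripper, or disturb the bowls and the blue tray.

Things in the scene. Friction and masses are not known exactly. Their poses are not given: they have to be found in the camera images.
- card: Loose white enamelled steel card lying flat: 120 mm long (x), 90 mm wide (y), 3 mm thick, about 250 g. Origin: centre of its underside; +x points to its striped (green, copper) end, which goes in first; z up. Slides easily (friction about 0.15); shut fingertips hold its top far better. A press of 12 to 16 N drags it; over 35 N, also a knock on touching down (come down at about 5 mm/s), spoils it.
- card_lead (a point): Middle of the card's striped (leading) short edge, on the top face: 60 mm along +x from the card's centre, 3 mm up.
- well: Fixed aluminium rim, 4 mm high, 10 mm wide, round the card's plain rear end and the rear half of its sides. Origin: on the table, about the card's centre at the start; +x points out of the open end. Side rims: x -63 to 0 mm, inner faces y = +-48 mm; rear rim's inner face x = -63 mm. The card is clear once its centre is past x = 62 mm.
- holder: Fixed metal holder, 136 mm wide. Origin: on its floor (2 to 4 mm above the table), where the card's origin lies when home; +x = the way in. Card climbs a ramp (slope 0.14) to a crest at x -35 mm, then level. Side walls flare from x -33 (110 mm apart) to rails at x -10, inner faces y +-47; lips over the card at x -10 to 60, outward of y +-38, 9 mm above the floor, top 12; stops at x 60.
- flag (a joint): Orange flag, 40 mm wide, 35 mm high, in the middle of the holder; slides along the holder's +x against about 2 N of friction and stays put. In m: 0 = forward, front face at holder x = 40 mm; the card's leading edge pushes it back; 0.020 when the card is home. Starts at 0 to 0.008; travel ends at 0.024.
- bowl_a: White ceramic tasting bowl, 96 mm across, 62 mm high, standing empty beyond the work. Origin: centre of its underside. Leave alone.
- bowl_b: Second white bowl, like bowl_a. Leave alone.
- blue_tray: Open blue plastic sample tray, 100 x 140 x 28 mm. Origin: centre of its underside. Leave alone.
Not all that is in view belongs to the job. What is shaped like the card but black or brown is not meant.

How it is judged:
By the outcome, as a careful person would: the job done as asked, in the order asked, and still so for the second after the job is handed in, with the robot touching nothing.
It also fails if it takes over 72 s, if anything falls off the work surface, if the arm or the gripper's body presses on something with over 40 N, if the wrist force passes 120 N, or if a joint passes its speed limit or range.

## Working session

There is one attempt and no reset: what is moved stays moved. The work goes in short steps, Python scripts to look and compute and a shell command to move; the robot and the scene stay as the last step left them, time stands still between calls to the robot, and variables do not carry over. Pictures are saved under pics/ and viewed, and the job is handed in when it is done.

```bash
mkdir -p pics; ls
python3 - <<'E'
from cell import ctrl
import cv2,numpy as np
s=ctrl.read_state()
for k,v in s.items(): print(k,np.round(v,4))
for n in("top","side"):
    im=ctrl.get_image(n); cv2.imwrite(f"pics/{n}0.png",im["color"][:,:,::-1])
    print(n,im["fx"],im["fy"],im["cx"],im["cy"],np.round(im["R"],4).tolist(),np.round(im["t"],2))
E
```

```text
pics
time 0.0
joints [ 1.1452  0.2593  1.5361 -0.      1.348  -0.2028]
joint_vel [-0.0004 -0.0002 -0.0005  0.0004  0.0006 -0.0011]
tau [-0.00000e+00 -4.46047e+01 -2.90564e+01 -3.00000e-04  1.16000e-02
  0.00000e+00]
eef_pos [121.2502 535.8751 204.7862]
ee_rot [ 0.7025  0.078   0.7029 -0.0792]
contact_force [-0.7208  0.0015  0.2645]
ft_torque [ 0.0035 -0.0555 -0.0186]
grip_width 1.0008
top 409.5236640493441 409.5236640493441 285.0198659679145 206.268004436205 [[0.0058, -0.9999, -0.0145], [-0.9976, -0.0048, -0.0692], [0.0691, 0.0148, -0.9975]] [-46.67 519.65 943.62]
side 534.8472784038723 534.8472784038723 280.98923060682114 210.47394064493582 [[0.7348, -0.6779, -0.0224], [-0.432, -0.4423, -0.786], [0.5229, 0.5872, -0.6178]] [-395.24  233.78 1021.58]
```

View pics/top0.png

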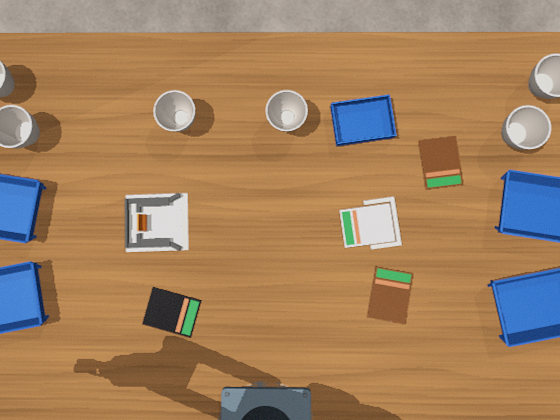

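View pics/side0.png

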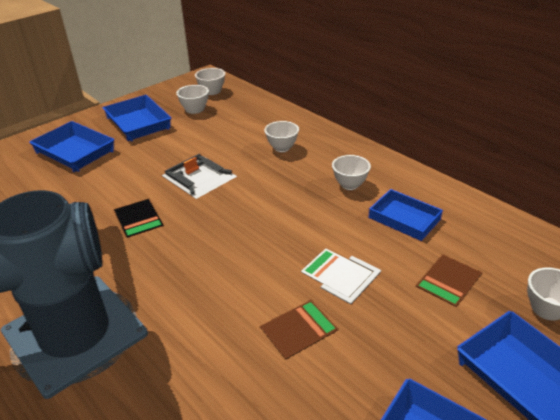

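Run:
```python
import cv2
a=cv2.imread("pics/top0.png")
c=cv2.resize(a[180:265,325:415],None,fx=7,fy=7,interpolation=cv2.INTER_CUBIC);cv2.imwrite("pics/c_card.png",c)
c=cv2.resize(a[180:265,110:205],None,fx=7,fy=7,interpolation=cv2.INTER_CUBIC);cv2.imwrite("pics/c_hold.png",c)
a=cv2.imread("pics/side0.png")
c=cv2.resize(a[145:205,155:245],None,fx=8,fy=8,interpolation=cv2.INTER_CUBIC);cv2.imwrite("pics/c_hold_s.png",c)
```

```text
(no output)
```

View pics/c_card.png

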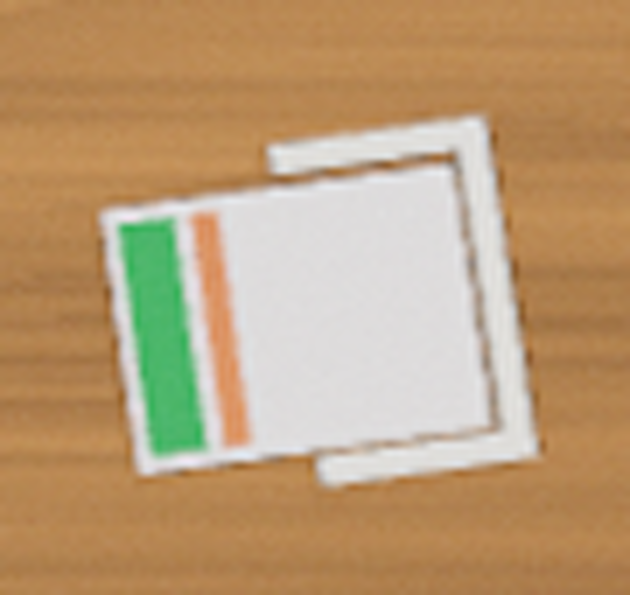

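View pics/c_hold.png

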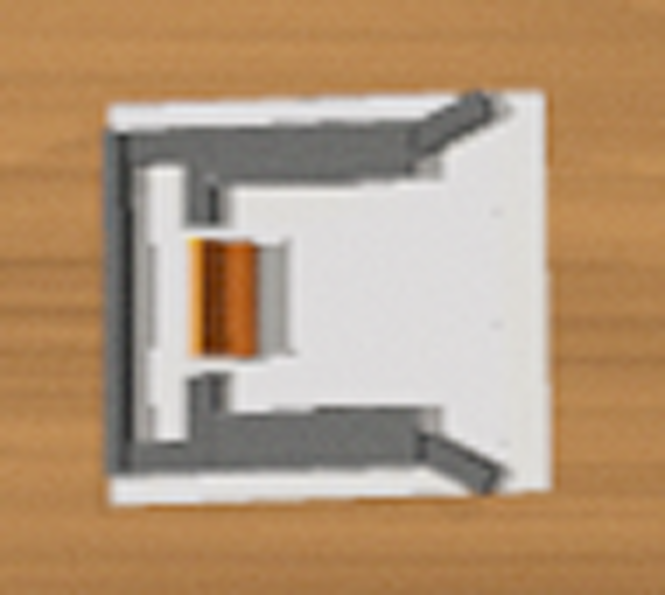

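View pics/c_hold_s.png

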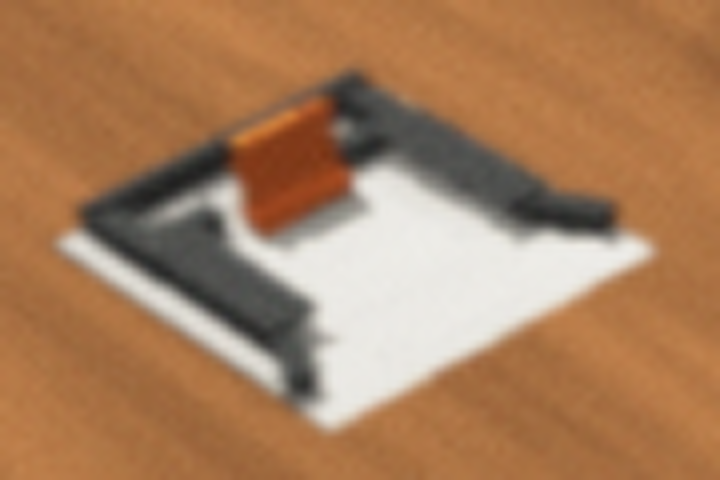

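The card meant is the white one at top pixel (370,225): it is white, striped and sitting in the rim. The look-alikes are the browns at (440,163) and (390,295) and the black at (172,312). The enlarged crop confirms green and copper stripes on its left end. The holder is at (158,222), with its ramp on the right and the flag at about (143,222). Next I'll measure both.

```bash
cat > h.py <<'E'
import numpy as np,cv2
from cell import ctrl
def ray(im,u,v):
    R=np.array(im["R"]);t=np.array(im["t"])
    d=R.T@np.array([(u-im["cx"])/im["fx"],(v-im["cy"])/im["fy"],1.]); return -R.T@t,d
def onz(im,u,v,z):
    o,d=ray(im,u,v); return o+d*(z-o[2])/d[2]
def proj(im,X):
    c=np.array(im["R"])@np.asarray(X,float)+np.array(im["t"]);return np.array([im["fx"]*c[0]/c[2]+im["cx"],im["fy"]*c[1]/c[2]+im["cy"]])
def stripe_pose(im,roi,z=3,k=8):
    """green & orange stripe rects -> world centres"""
    u0,v0,u1,v1=roi
    a=cv2.resize(im["color"][v0:v1,u0:u1],None,fx=k,fy=k,interpolation=cv2.INTER_CUBIC)
    hsv=cv2.cvtColor(a,cv2.COLOR_RGB2HSV); out={}
    for n,lo,hi in(("g",(50,90,60),(85,255,255)),):
        m=cv2.inRange(hsv,lo,hi);cs,_=cv2.findContours(m,0,2);c=max(cs,key=cv2.contourArea)
        b=cv2.boxPoints(cv2.minAreaRect(c)); out[n]=np.array([onz(im,(x+.5)/k-.5+u0,(y+.5)/k-.5+v0,z) for x,y in b])[:,:2]
    return out
E
python3 - <<'E'
from h import *
for n,roi in(("top",(325,180,415,265)),("side",(290,240,390,305))):
    im=ctrl.get_image(n); k=8;u0,v0,u1,v1=roi
    g=stripe_pose(im,roi)["g"]
    c=g.mean(0); e=[g[1]-g[0],g[2]-g[1]]; e.sort(key=np.linalg.norm)
    print(n,"green centre",c.round(1),"sizes",[round(np.linalg.norm(x),1) for x in e],"short dir",np.degrees(np.arctan2(e[0][1],e[0][0])).round(1),"long",np.degrees(np.arctan2(e[1][1],e[1][0])).round(1))
im=ctrl.get_image("top")
f=lambda x,y,ou,ov,z:onz(im,(x+.5)/7-.5+ou,(y+.5)/7-.5+ov,z)[:2]
P=[f(x,y,325,180,3) for x,y in((101,211),(140,475),(497,428),(452,163))]
print("card",np.round(P,1),[round(np.linalg.norm(P[i]-P[(i+1)%4]),1) for i in range(4)])
C=np.mean(P,0); d=(P[0]+P[1]-P[2]-P[3]);print(C.round(1),np.degrees(np.arctan2(d[1],d[0])).round(2))
# well rear corners z=4
W=[f(x,y,325,180,4) for x,y in((488,116),(540,457),(320,487),(267,146))];print("well",np.round(W,1),[round(np.linalg.norm(W[i]-W[(i+1)%4]),1) for i in range(4)])
d=(W[2]+W[3]-W[0]-W[1]);print("well dir",np.degrees(np.arctan2(d[1],d[0])).round(2)); d/=np.linalg.norm(d)
print("well origin",((W[0]+W[1])/2+73*d).round(1))
# holder: lips inner edges z~12, plate corners z~?
H=[f(x,y,110,180,0) for x,y in((545,91),(551,490))];d=H[0]-H[1]
print("ramp toe",np.round(H,1),np.linalg.norm(d).round(1),"perp dir",np.degrees(np.arctan2(d[1],d[0])).round(2)+90)
E
```

```text
top green centre [ 471.  -192.4] sizes [np.float64(18.3), np.float64(78.3)] short dir -81.2 long -171.8
side green centre [ 473.7 -189.6] sizes [np.float64(19.2), np.float64(81.3)] short dir -104.3 long 8.0
card [[ 513.3 -172.1]
 [ 424.1 -184.9]
 [ 440.7 -305.1]
 [ 530.2 -291. ]] [np.float64(90.1), np.float64(121.3), np.float64(90.7), np.float64(120.2)]
[ 477.1 -238.3] 97.96
well [[ 546.2 -303.2]
 [ 431.  -319.1]
 [ 420.5 -245.2]
 [ 535.6 -228.3]] [np.float64(116.3), np.float64(74.7), np.float64(116.4), np.float64(75.6)]
well dir 98.06
well origin [ 478.4 -238.9]
ramp toe [[553.  191.2]
 [416.6 186.1]] 136.4 perp dir 92.14
```

Run:
```python
from h import *
im=ctrl.get_image("top"); k=8;u0,v0,u1,v1=110,180,205,265
o,_=ray(im,0,0);print("cam",o.round())
a=cv2.resize(im["color"][v0:v1,u0:u1],None,fx=k,fy=k,interpolation=cv2.INTER_CUBIC)
hsv=cv2.cvtColor(a,cv2.COLOR_RGB2HSV)
dark=cv2.inRange(hsv,(0,0,0),(180,90,140))
white=cv2.inRange(hsv,(0,0,150),(180,60,255))
tx=lambda x,y,z:onz(im,(x+.5)/k-.5+u0,(y+.5)/k-.5+v0,z)[:2]
def line(pts,nm):
    pts=np.array(pts);vx,vy,x0,y0=cv2.fitLine(pts.astype(np.float32),cv2.DIST_HUBER,0,.01,.01).ravel()
    if vy<0 and abs(vy)>abs(vx): vx,vy=-vx,-vy
    r=np.abs((pts-[x0,y0])@[-vy,vx]);print(nm,np.round([x0,y0],1),"ang",np.degrees(np.arctan2(vy,vx)).round(2),"res",np.percentile(r,90).round(2),len(pts))
    return np.array([x0,y0]),np.array([vx,vy])
s=k/7
up=[];lo=[];pu=[];pl=[]
for x in range(int(260*s),int(400*s),4):
    col=dark[:,x]
    ys=np.where(col[int(100*s):int(230*s)])[0];up.append(tx(x,int(100*s)+ys.max()+.5,14))
    ys=np.where(col[int(360*s):int(495*s)])[0];lo.append(tx(x,int(360*s)+ys.min()-.5,14))
    ys=np.where(white[:,x])[0];pu.append(tx(x,ys.min()-.5,2));pl.append(tx(x,ys.max()+.5,2))
A=line(up,"lip far(+x world)");B=line(lo,"lip near");C=line(pu,"plate far");D=line(pl,"plate near")
toe=[];st1=[];st2=[];stp=[]
for y in range(int(110*s),int(480*s),4):
    toe.append(tx(np.where(white[y])[0].max()+.5,y,0))
for y in range(int(195*s),int(218*s),2):
    r=dark[y,int(150*s):int(330*s)];i=np.where(r)[0];st1.append(tx(int(150*s)+i.max()+.5,y,12))
for y in range(int(382*s),int(400*s),2):
    r=dark[y,int(150*s):int(330*s)];i=np.where(r)[0];st2.append(tx(int(150*s)+i.max()+.5,y,12))
T=line(toe,"toe");print("stops",np.mean(st1,0).round(1),np.mean(st2,0).round(1))
# orange flag
org=cv2.inRange(hsv,(3,150,60),(20,255,255));c=max(cv2.findContours(org,0,2)[0],key=cv2.contourArea)
b=cv2.boundingRect(c);print("flag bbox crop7",[round(x/s) for x in b])
cv2.imwrite("pics/mask.png",np.hstack([dark,white])[::2,::2])
```

```text
cam [453. -58. 977.]
lip far(+x world) [520.6 258.9] ang 92.82 res 0.87 40
lip near [443.7 257.2] ang 93.8 res 0.92 40
plate far [550.6 266.1] ang 92.51 res 0.26 40
plate near [413.7 259.8] ang 92.49 res 0.31 40
toe [494.  189.4] ang 2.32 res 0.41 106
stops [512.3 296.3] [449.9 293.8]
flag bbox crop7 [192, 240, 65, 116]
```

View pics/mask.png

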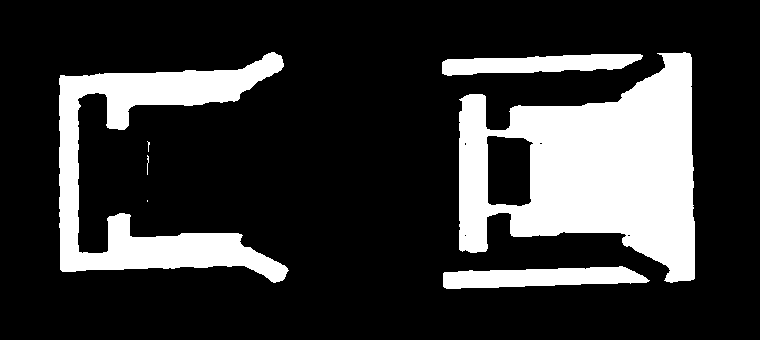

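```bash
cat >> h.py <<'E'
from scipy.spatial.transform import Rotation as Rn
def tool():
    s=ctrl.read_state();w,x,y,z=s["ee_rot"]
    return np.array(s["eef_pos"]),Rn.from_quat([x,y,z,w]).as_matrix(),s
def to_tool(target):
    p,R,s=tool();return R.T@(np.asarray(target,float)-p)
def st():
    p,R,s=tool();print("t",round(s["time"],2),"p",p.round(1),"F",np.round(s["contact_force"],1),"yaw_y",np.degrees(np.arctan2(R[1,1],R[0,1])).round(2),"yaw_z",np.degrees(np.arctan2(R[1,2],R[0,2])).round(2),"grip",round(s["grip_width"],3),"joints",np.round(s["joints"],2))
E
python3 - <<'E'
from h import *
p,R,s=tool();print(R.round(3));st();print(to_tool([475.7,-228.4,60]).round(1))
E
```

```text
[[-0.     0.221  0.975]
 [-0.001  0.975 -0.221]
 [-1.    -0.001 -0.   ]]
t 0.3 p [121.4 536.2 205.3] F [-0.3  0.5  0.2] yaw_y 77.23 yaw_z -12.77 grip 1.003 joints [ 1.15  0.26  1.54  0.    1.35 -0.2 ]
[ 145.7 -667.4  514.5]
```

```bash
python3 -m inch '[{"dx":20,"dy":-50,"dz":38,"roll":-0.02},{"dx":20,"dy":-80,"dz":62,"roll":-0.04},{"dx":20,"dy":-110,"dz":85,"roll":-0.06},{"dx":20,"dy":-140,"dz":108,"roll":-0.08},{"dx":20,"dy":-170,"dz":131,"roll":-0.1},{"dx":20,"dy":-200,"dz":154,"roll":-0.12},{"dx":20,"dy":-230,"dz":177,"roll":-0.14},{"dx":20,"dy":-260,"dz":200,"roll":-0.16},{"dx":20,"dy":-290,"dz":224,"roll":-0.18},{"dx":20,"dy":-320,"dz":247,"roll":-0.2},{"dx":20,"dy":-350,"dz":270,"roll":-0.22},{"dx":20,"dy":-380,"dz":293,"roll":-0.24},{"dx":20,"dy":-410,"dz":316,"roll":-0.26},{"dx":20,"dy":-440,"dz":339,"roll":-0.28},{"dx":20,"dy":-470,"dz":362,"roll":-0.3},{"dx":20,"dy":-500,"dz":385,"roll":-0.32},{"dx":20,"dy":-530,"dz":409,"roll":-0.34},{"dx":20,"dy":-560,"dz":432,"roll":-0.361},{"dx":20,"dy":-590,"dz":455,"roll":-0.361},{"dx":20,"dy":-590,"dz":455,"roll":-0.361}]' 0 20
python3 -c "
from h import *
st();print(to_tool([475.7,-228.4,40]).round(1))"
```

```text
time: 1.97
eef_pos: [437.8, -145.9, 185.7]
ee_rot: [0.706, -0.049, 0.705, 0.046]
contact_force: [0.2, 0.2, 1.1]
grip_width: 0.001
t 1.97 p [ 437.8 -145.9  185.7] F [0.2 0.2 1.1] yaw_y 97.69 yaw_z 7.69 grip 0.001 joints [-0.56  0.11  1.77 -0.    1.26 -2.27]
[146.1 -86.3  26.2]
```

```bash
python3 -m inch '[{"dx":20,"dy":-20,"dz":6,"roll":-0.005},{"dx":45,"dy":-40,"dz":12,"roll":-0.005},{"dx":70,"dy":-60,"dz":18,"roll":-0.005},{"dx":90,"dy":-80,"dz":24,"roll":-0.005},{"dx":110,"dy":-86,"dz":26,"roll":-0.005},{"dx":130,"dy":-86,"dz":26,"roll":-0.005},{"dx":144,"dy":-86,"dz":26,"roll":-0.005},{"dx":146,"dy":-86,"dz":26,"roll":-0.005},{"dx":146,"dy":-86,"dz":26,"roll":-0.005},{"dx":146,"dy":-86,"dz":26,"roll":-0.005}]'
python3 - <<'E'
from h import *
st()
im=ctrl.get_image("side"); cv2.imwrite("pics/s1.png",cv2.resize(im["color"][210:330,240:420,::-1],None,fx=4,fy=4,interpolation=cv2.INTER_CUBIC))
st()
E
```

```text
time: 2.8
eef_pos: [472.9, -221.1, 40.3]
ee_rot: [0.706, -0.051, 0.705, 0.051]
contact_force: [-0.5, 0.2, -0.1]
grip_width: -0.001
t 2.8 p [ 472.9 -221.1   40.3] F [-0.5  0.2 -0.1] yaw_y 98.22 yaw_z 8.22 grip -0.001 joints [-0.65  0.38  1.81  0.    0.95 -2.37]
t 2.85 p [ 473.2 -221.4   40.8] F [ 0.4  0.3 -0.1] yaw_y 98.22 yaw_z 8.22 grip -0.003 joints [-0.65  0.38  1.81  0.    0.95 -2.37]
```

View pics/s1.png

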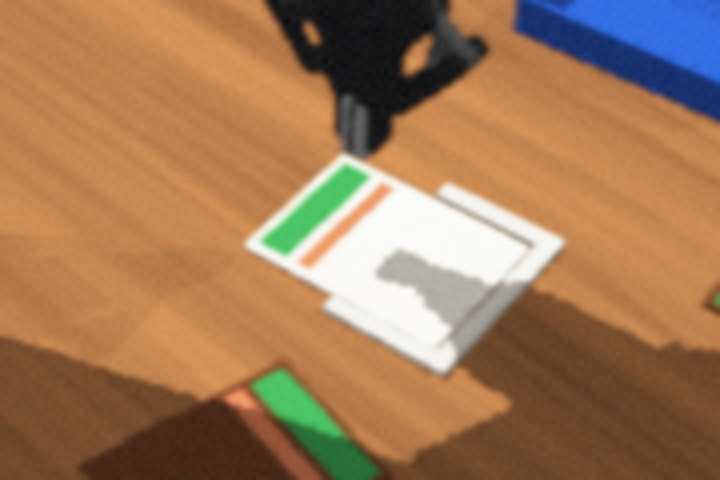

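```bash
python3 -m inch '[{"dx":5,"dy":-2},{"dx":12,"dy":-5},{"dx":18,"dy":-7},{"dx":24,"dy":-7},{"dx":28,"dy":-7},{"dx":30,"dy":-7},{"dx":31,"dy":-7},{"dx":31.5,"dy":-7},{"dx":32,"dy":-7},{"dx":32.4,"dy":-7},{"dx":32.8,"dy":-7},{"dx":33.2,"dy":-7}]'
python3 - <<'E'
from h import *
for i in range(1): st()
E
python3 -m inch '[{"dx":0.4},{"dx":0.8},{"dx":1.2},{"dx":1.6}]'
```

```text
t 2.85 p [ 473.2 -221.4   40.8] F [ 0.4  0.3 -0.1] yaw_y 98.22 yaw_z 8.22 grip -0.003 joints [-0.65  0.38  1.81  0.    0.95 -2.37]$[0]: bad value
$[0]: bad value
```

```bash
python3 -m inch '[{"dx":5,"dy":-2,"dz":0,"roll":0},{"dx":12,"dy":-5,"dz":0,"roll":0},{"dx":18,"dy":-7,"dz":0,"roll":0},{"dx":24,"dy":-7,"dz":0,"roll":0},{"dx":28,"dy":-7,"dz":0,"roll":0},{"dx":30,"dy":-7,"dz":0,"roll":0},{"dx":31,"dy":-7,"dz":0,"roll":0},{"dx":31.5,"dy":-7,"dz":0,"roll":0},{"dx":32,"dy":-7,"dz":0,"roll":0},{"dx":32.4,"dy":-7,"dz":0,"roll":0},{"dx":32.8,"dy":-7,"dz":0,"roll":0},{"dx":33.2,"dy":-7,"dz":0,"roll":0}]'
python3 -c "
from h import *
st()"
```

```text
time: 3.85
eef_pos: [473.6, -228.1, 6.6]
ee_rot: [0.705, -0.051, 0.705, 0.051]
contact_force: [0.1, 0.6, -0.7]
grip_width: 0.001
t 3.85 p [ 473.6 -228.1    6.6] F [ 0.1  0.6 -0.7] yaw_y 98.21 yaw_z 8.21 grip 0.001 joints [-0.66  0.44  1.83  0.    0.87 -2.38]
```

```bash
python3 -m inch '[{"dx":0.4,"dy":0,"dz":0,"roll":0},{"dx":0.8,"dy":0,"dz":0,"roll":0},{"dx":1.2,"dy":0,"dz":0,"roll":0},{"dx":1.6,"dy":0,"dz":0,"roll":0},{"dx":2,"dy":0,"dz":0,"roll":0},{"dx":2.4,"dy":0,"dz":0,"roll":0}]'
python3 -m inch '[{"dx":0.4,"dy":0,"dz":0,"roll":0},{"dx":0.8,"dy":0,"dz":0,"roll":0}]'
python3 -m inch '[{"dx":0.4,"dy":0,"dz":0,"roll":0},{"dx":0.8,"dy":0,"dz":0,"roll":0}]'
```

```text
time: 4.35
eef_pos: [473.5, -228.0, 4.0]
ee_rot: [0.705, -0.051, 0.705, 0.051]
contact_force: [0.0, -0.1, 0.1]
grip_width: 0.005
time: 4.52
eef_pos: [473.5, -228.1, 3.2]
ee_rot: [0.705, -0.051, 0.705, 0.051]
contact_force: [0.3, -0.1, 0.6]
grip_width: 0.003
time: 4.68
eef_pos: [473.5, -228.1, 2.4]
ee_rot: [0.705, -0.051, 0.705, 0.051]
contact_force: [0.4, -0.1, 0.6]
grip_width: 0.006
```

```bash
python3 -m inch '[{"dx":0.4,"dy":0,"dz":0,"roll":0},{"dx":0.4,"dy":0,"dz":0,"roll":0}]'
python3 -m inch '[{"dx":0.4,"dy":0,"dz":0,"roll":0},{"dx":0.4,"dy":0,"dz":0,"roll":0}]'
```

```text
time: 4.85
eef_pos: [473.4, -228.0, 1.9]
ee_rot: [0.705, -0.051, 0.705, 0.051]
contact_force: [-0.8, 0.1, -0.3]
grip_width: 0.001
time: 5.02
eef_pos: [473.5, -228.0, 1.6]
ee_rot: [0.705, -0.051, 0.705, 0.051]
contact_force: [0.8, -1.2, -0.1]
grip_width: 0.001
```

Run:
```python
from h import *
im=ctrl.get_image("side"); cv2.imwrite("pics/s2.png",cv2.resize(im["color"][230:310,270:390,::-1],None,fx=6,fy=6,interpolation=cv2.INTER_CUBIC))
st()
```

```text
t 5.07 p [ 473.5 -228.1    1.6] F [ 0.3 -0.2  0.4] yaw_y 98.21 yaw_z 8.21 grip 0.001 joints [-0.66  0.44  1.84 -0.    0.86 -2.38]
```

View pics/s2.png

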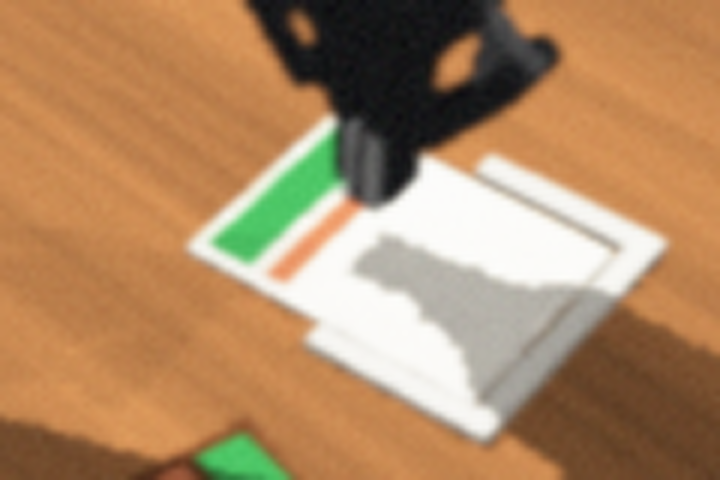

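Run:
```python
from h import *
im=ctrl.get_image("side")
for z in (0,3,10,20,30): print(z,((proj(im,[473.5,-228,z])-[270,230])*6).round())
print(onz(im,270+375/6,230+205/6,3).round(1), onz(im,270+375/6,230+245/6,3).round(1))
im=ctrl.get_image("top"); cv2.imwrite("pics/t2.png",cv2.resize(im["color"][170:270,310:430,::-1],None,fx=6,fy=6,interpolation=cv2.INTER_CUBIC))
for z in (0,3,10): print(z,((proj(im,[473.5,-228,z])-[310,170])*6).round())
```

```text
0 [369. 250.]
3 [369. 244.]
10 [370. 230.]
20 [371. 210.]
30 [372. 189.]
[ 489.5 -215.7    3. ] [ 474.7 -229.6    3. ]
0 [315. 340.]
3 [316. 340.]
10 [319. 339.]
```

View pics/t2.png

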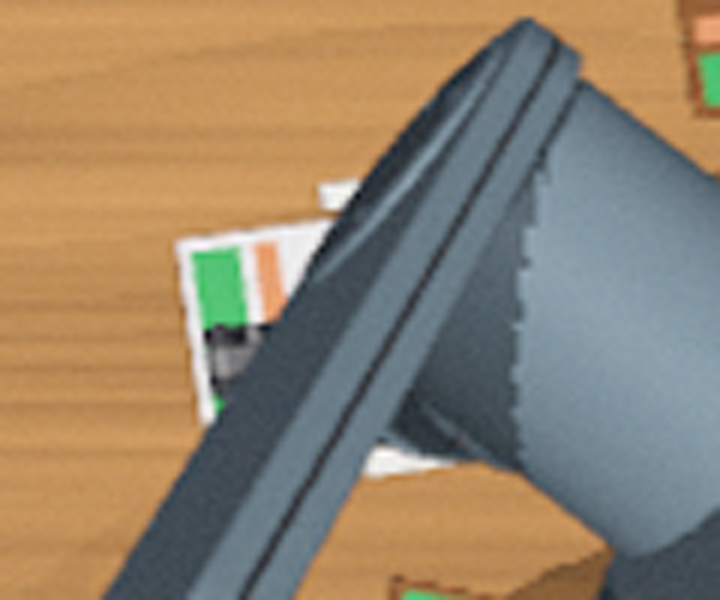

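Run:
```python
from h import *
im=ctrl.get_image("side"); cv2.imwrite("pics/s3.png",cv2.resize(im["color"][120:320,230:430,::-1],None,fx=3,fy=3,interpolation=cv2.INTER_CUBIC))
R=np.array(im["R"]);print((-R.T@np.array(im["t"])).round())
st()
```

```text
[-143. -764.  806.]
t 5.22 p [ 473.5 -228.1    1.6] F [-0.4  0.6  0.2] yaw_y 98.2 yaw_z 8.2 grip -0.004 joints [-0.66  0.44  1.84 -0.    0.86 -2.38]
```

View pics/s3.png

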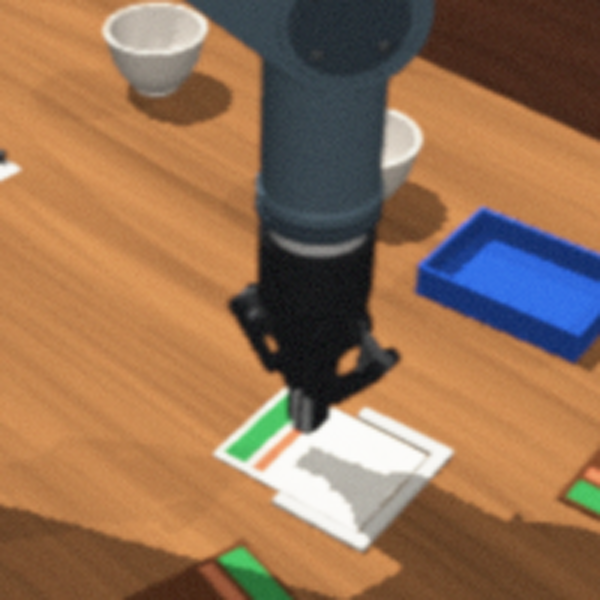

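The side view shows the tips, at crop pixel (310,430), still clear of the card and of their shadow at (310,455), although the TCP reads z = 1.6. The force is also zero. I'll keep going down at 5 mm/s and watch the force.

```bash
for i in 1 2 3 ; do :; done; python3 -m inch '[{"dx":0.4,"dy":0,"dz":0,"roll":0},{"dx":0.8,"dy":0,"dz":0,"roll":0}]'
python3 -m inch '[{"dx":0.4,"dy":0,"dz":0,"roll":0},{"dx":0.4,"dy":0,"dz":0,"roll":0}]'
```

```text
time: 5.38
eef_pos: [473.5, -228.1, 0.8]
ee_rot: [0.705, -0.051, 0.705, 0.051]
contact_force: [-0.4, 0.2, -0.4]
grip_width: 0.0
time: 5.55
eef_pos: [473.4, -228.0, 0.3]
ee_rot: [0.705, -0.051, 0.705, 0.051]
contact_force: [0.5, 0.3, -0.3]
grip_width: 0.001
```

```bash
python3 -m inch '[{"dx":0.4,"dy":0,"dz":0,"roll":0},{"dx":0.8,"dy":0,"dz":0,"roll":0},{"dx":1.2,"dy":0,"dz":0,"roll":0}]'
```

```text
time: 5.8
eef_pos: [473.5, -228.1, -0.8]
ee_rot: [0.705, -0.051, 0.705, 0.051]
contact_force: [0.3, -0.1, 0.6]
grip_width: 0.0
```

```bash
python3 -m inch '[{"dx":0.4,"dy":0,"dz":0,"roll":0},{"dx":0.8,"dy":0,"dz":0,"roll":0},{"dx":1.2,"dy":0,"dz":0,"roll":0}]'
```

```text
time: 6.05
eef_pos: [473.5, -228.1, -2.0]
ee_rot: [0.705, -0.051, 0.705, 0.051]
contact_force: [0.1, -0.3, 0.1]
grip_width: 0.002
```

```bash
python3 -m inch '[{"dx":0.4,"dy":0,"dz":0,"roll":0},{"dx":0.8,"dy":0,"dz":0,"roll":0},{"dx":1.2,"dy":0,"dz":0,"roll":0}]'
python3 - <<'E'
from h import *
im=ctrl.get_image("side"); cv2.imwrite("pics/s4.png",cv2.resize(im["color"][230:310,270:390,::-1],None,fx=6,fy=6,interpolation=cv2.INTER_CUBIC))
st()
E
```

```text
time: 6.3
eef_pos: [473.5, -228.1, -3.2]
ee_rot: [0.705, -0.051, 0.705, 0.051]
contact_force: [0.2, -0.2, 0.3]
grip_width: -0.004
t 6.35 p [ 473.4 -228.    -3.3] F [-0.7 -0.1 -0.8] yaw_y 98.21 yaw_z 8.21 grip -0.001 joints [-0.66  0.45  1.84  0.    0.85 -2.38]
```

View pics/s4.png

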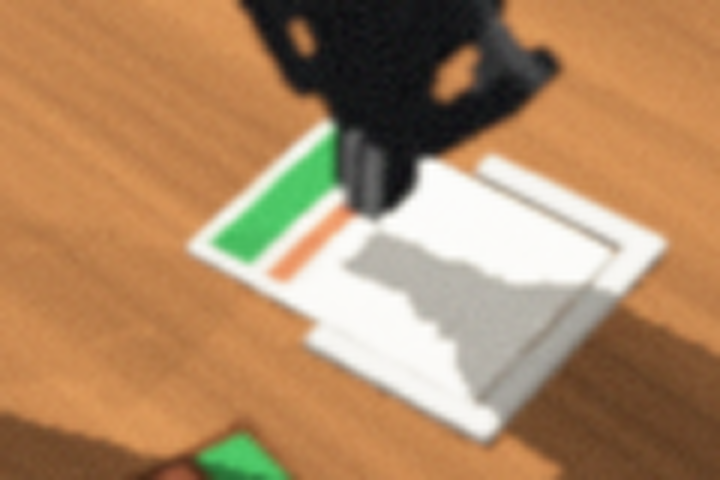

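```bash
python3 -m inch '[{"dx":0.4,"dy":0,"dz":0,"roll":0},{"dx":0.8,"dy":0,"dz":0,"roll":0},{"dx":1.2,"dy":0,"dz":0,"roll":0}]'
```

```text
time: 6.6
eef_pos: [473.5, -228.0, -4.4]
ee_rot: [0.705, -0.051, 0.705, 0.051]
contact_force: [-0.6, -0.0, -0.9]
grip_width: 0.002
```

```bash
python3 -m inch '[{"dx":0.4,"dy":0,"dz":0,"roll":0},{"dx":0.8,"dy":0,"dz":0,"roll":0},{"dx":1.2,"dy":0,"dz":0,"roll":0}]'
```

```text
time: 6.85
eef_pos: [473.5, -228.1, -5.6]
ee_rot: [0.705, -0.051, 0.705, 0.051]
contact_force: [0.2, -1.5, 0.8]
grip_width: 0.001
```

```bash
python3 -m inch '[{"dx":0.4,"dy":0,"dz":0,"roll":0},{"dx":0.8,"dy":0,"dz":0,"roll":0}]'
```

```text
time: 7.02
eef_pos: [473.5, -228.1, -6.4]
ee_rot: [0.705, -0.051, 0.705, 0.051]
contact_force: [-0.1, 0.1, -0.2]
grip_width: -0.004
```

```bash
python3 -m inch '[{"dx":0.4,"dy":0,"dz":0,"roll":0},{"dx":0.8,"dy":0,"dz":0,"roll":0}]'
```

```text
time: 7.18
eef_pos: [473.5, -228.1, -7.3]
ee_rot: [0.705, -0.051, 0.705, 0.051]
contact_force: [0.2, 0.2, 0.3]
grip_width: 0.001
```

```bash
python3 -m inch '[{"dx":0.4,"dy":0,"dz":0,"roll":0},{"dx":0.8,"dy":0,"dz":0,"roll":0}]'
python3 - <<'E'
from h import *
im=ctrl.get_image("side"); cv2.imwrite("pics/s5.png",cv2.resize(im["color"][230:310,270:390,::-1],None,fx=6,fy=6,interpolation=cv2.INTER_CUBIC))
st()
E
```

```text
time: 7.35
eef_pos: [473.5, -228.1, -8.0]
ee_rot: [0.705, -0.051, 0.705, 0.051]
contact_force: [-0.2, -0.7, 0.3]
grip_width: 0.0
t 7.4 p [ 473.4 -228.    -8.1] F [-0.  -0.3 -0.2] yaw_y 98.21 yaw_z 8.21 grip 0.002 joints [-0.66  0.46  1.84 -0.    0.84 -2.38]
```

View pics/s5.png

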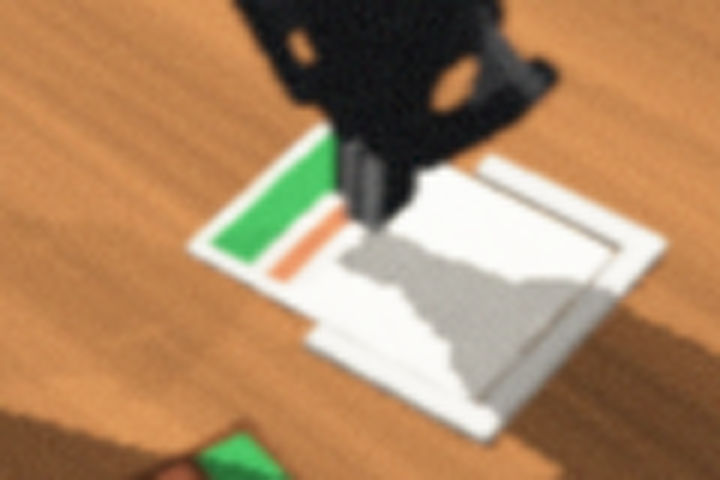

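```bash
python3 -m inch '[{"dx":0.4,"dy":0,"dz":0,"roll":0},{"dx":0.8,"dy":0,"dz":0,"roll":0}]'
```

```text
time: 7.57
eef_pos: [473.5, -228.1, -8.8]
ee_rot: [0.705, -0.051, 0.705, 0.051]
contact_force: [0.2, -1.4, -0.5]
grip_width: 0.001
```

```bash
python3 -m inch '[{"dx":0.4,"dy":0,"dz":0,"roll":0},{"dx":0.8,"dy":0,"dz":0,"roll":0}]'
```

```text
time: 7.73
eef_pos: [473.5, -228.1, -9.6]
ee_rot: [0.705, -0.051, 0.705, 0.051]
contact_force: [0.8, -0.3, -0.8]
grip_width: -0.0
```

```bash
python3 -m inch '[{"dx":0.3,"dy":0,"dz":0,"roll":0},{"dx":0.6,"dy":0,"dz":0,"roll":0}]'
```

```text
time: 7.9
eef_pos: [473.5, -228.1, -10.2]
ee_rot: [0.705, -0.051, 0.705, 0.051]
contact_force: [-0.8, 0.0, -0.5]
grip_width: 0.005
```

```bash
python3 -m inch '[{"dx":0.4,"dy":0,"dz":0,"roll":0},{"dx":0.8,"dy":0,"dz":0,"roll":0}]'
```

```text
time: 8.07
eef_pos: [473.5, -228.1, -11.0]
ee_rot: [0.705, -0.051, 0.705, 0.051]
contact_force: [-0.2, 0.7, -0.2]
grip_width: -0.005
```

```bash
python3 -m inch '[{"dx":0.4,"dy":0,"dz":0,"roll":0},{"dx":0.8,"dy":0,"dz":0,"roll":0}]'
```

```text
time: 8.23
eef_pos: [473.5, -228.1, -11.8]
ee_rot: [0.705, -0.051, 0.705, 0.051]
contact_force: [0.1, 0.1, -0.9]
grip_width: 0.0
```

```bash
python3 -m inch '[{"dx":0.3,"dy":0,"dz":0,"roll":0},{"dx":0.6,"dy":0,"dz":0,"roll":0}]'
```

```text
time: 8.4
eef_pos: [473.5, -228.1, -12.4]
ee_rot: [0.705, -0.051, 0.705, 0.051]
contact_force: [-0.2, 1.1, 0.6]
grip_width: 0.005
```

Run:
```python
from h import *
im=ctrl.get_image("side"); cv2.imwrite("pics/s6.png",cv2.resize(im["color"][240:300,290:370,::-1],None,fx=9,fy=9,interpolation=cv2.INTER_CUBIC))
st()
```

```text
t 8.45 p [ 473.5 -228.1  -12.5] F [ 0.4  0.3 -0.7] yaw_y 98.2 yaw_z 8.2 grip -0.005 joints [-0.66  0.47  1.85  0.    0.83 -2.38]
```

View pics/s6.png

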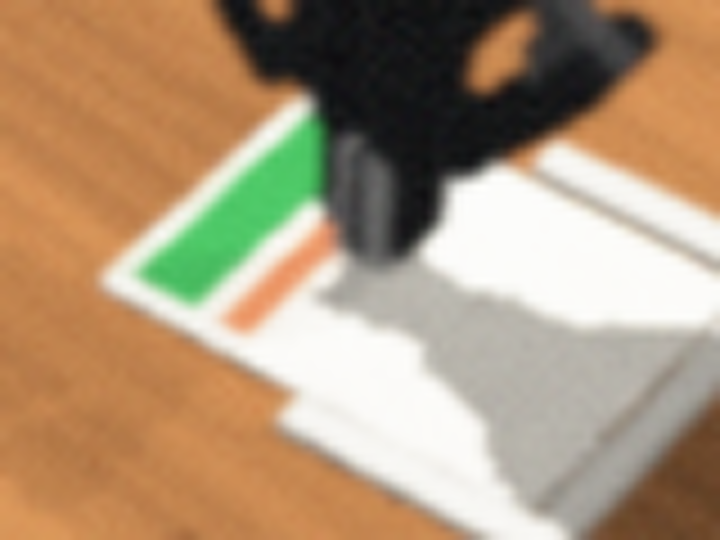

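```bash
python3 -m inch '[{"dx":0.4,"dy":0,"dz":0,"roll":0},{"dx":0.8,"dy":0,"dz":0,"roll":0}]'
```

```text
time: 8.62
eef_pos: [473.5, -228.1, -13.2]
ee_rot: [0.705, -0.051, 0.705, 0.051]
contact_force: [0.3, 0.0, 0.1]
grip_width: -0.001
```

```bash
python3 -m inch '[{"dx":0.4,"dy":0,"dz":0,"roll":0},{"dx":0.8,"dy":0,"dz":0,"roll":0}]'
```

```text
time: 8.78
eef_pos: [473.5, -228.1, -14.0]
ee_rot: [0.705, -0.051, 0.705, 0.051]
contact_force: [-0.9, -0.7, 1.4]
grip_width: 0.002
```

```bash
python3 -m inch '[{"dx":0.4,"dy":0,"dz":0,"roll":0},{"dx":0.7,"dy":0,"dz":0,"roll":0}]'
```

```text
time: 8.95
eef_pos: [473.5, -228.1, -14.7]
ee_rot: [0.705, -0.051, 0.705, 0.051]
contact_force: [-0.1, -0.3, 0.2]
grip_width: 0.0
```

```bash
python3 -m inch '[{"dx":0.4,"dy":0,"dz":0,"roll":0},{"dx":0.8,"dy":0,"dz":0,"roll":0}]'
```

```text
time: 9.12
eef_pos: [473.5, -228.0, -15.5]
ee_rot: [0.705, -0.051, 0.705, 0.051]
contact_force: [-0.7, -0.1, 0.3]
grip_width: -0.0
```

```bash
python3 -m inch '[{"dx":0.4,"dy":0,"dz":0,"roll":0},{"dx":0.7,"dy":0,"dz":0,"roll":0}]'
```

```text
time: 9.28
eef_pos: [473.4, -228.0, -16.2]
ee_rot: [0.705, -0.051, 0.705, 0.051]
contact_force: [0.4, 0.0, 0.3]
grip_width: -0.001
```

Run:
```python
from h import *
im=ctrl.get_image("side"); cv2.imwrite("pics/s7.png",cv2.resize(im["color"][240:300,290:370,::-1],None,fx=9,fy=9,interpolation=cv2.INTER_CUBIC))
st()
```

```text
t 9.33 p [ 473.5 -228.   -16.3] F [-0.2  0.1 -0. ] yaw_y 98.21 yaw_z 8.21 grip 0.003 joints [-0.66  0.47  1.85 -0.    0.82 -2.38]
```

View pics/s7.png

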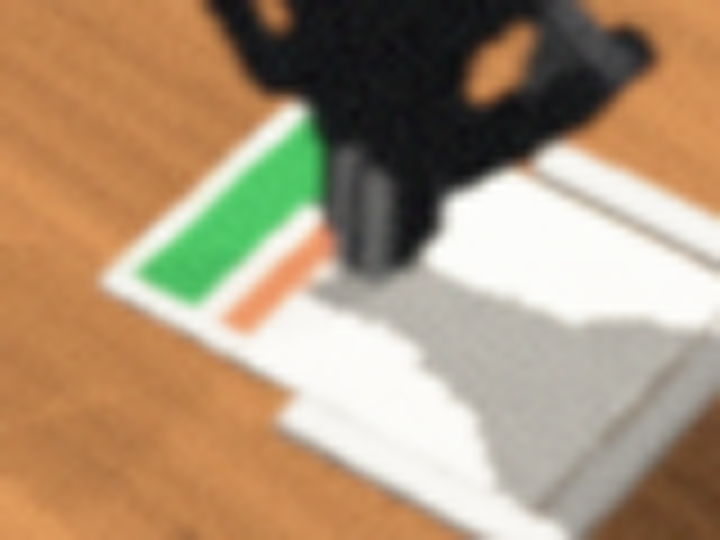

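```bash
python3 -m inch '[{"dx":0.4,"dy":0,"dz":0,"roll":0},{"dx":0.7,"dy":0,"dz":0,"roll":0}]'
```

```text
time: 9.5
eef_pos: [473.5, -228.1, -16.9]
ee_rot: [0.705, -0.051, 0.705, 0.051]
contact_force: [-0.0, -0.5, 0.9]
grip_width: 0.001
```

```bash
python3 -m inch '[{"dx":0.4,"dy":0,"dz":0,"roll":0},{"dx":0.7,"dy":0,"dz":0,"roll":0}]'
```

```text
time: 9.67
eef_pos: [473.5, -228.1, -17.6]
ee_rot: [0.705, -0.051, 0.705, 0.051]
contact_force: [1.1, -0.1, 0.4]
grip_width: 0.004
```

```bash
python3 -m inch '[{"dx":0.4,"dy":0,"dz":0,"roll":0},{"dx":0.6,"dy":0,"dz":0,"roll":0}]'
```

```text
time: 9.83
eef_pos: [473.5, -228.1, -18.2]
ee_rot: [0.705, -0.051, 0.705, 0.051]
contact_force: [0.3, 0.2, -0.3]
grip_width: -0.0
```

```bash
python3 -m inch '[{"dx":0.4,"dy":0,"dz":0,"roll":0},{"dx":0.7,"dy":0,"dz":0,"roll":0}]'
```

```text
time: 10.0
eef_pos: [473.5, -228.1, -18.9]
ee_rot: [0.705, -0.051, 0.705, 0.051]
contact_force: [0.8, 0.1, -0.2]
grip_width: -0.002
```

```bash
python3 -m inch '[{"dx":0.4,"dy":0,"dz":0,"roll":0},{"dx":0.7,"dy":0,"dz":0,"roll":0}]'
```

```text
time: 10.17
eef_pos: [473.5, -228.1, -19.6]
ee_rot: [0.705, -0.051, 0.705, 0.051]
contact_force: [-0.2, 0.6, 0.7]
grip_width: -0.0
```

```bash
python3 -m inch '[{"dx":0.4,"dy":0,"dz":0,"roll":0},{"dx":0.6,"dy":0,"dz":0,"roll":0}]';  python3 - <<'E'
from h import *
im=ctrl.get_image("side"); cv2.imwrite("pics/s8.png",cv2.resize(im["color"][240:300,290:370,::-1],None,fx=9,fy=9,interpolation=cv2.INTER_CUBIC))
st()
E
```

```text
time: 10.33
eef_pos: [473.5, -228.0, -20.2]
ee_rot: [0.705, -0.051, 0.705, 0.051]
contact_force: [-0.1, 0.1, 0.2]
grip_width: 0.003
t 10.38 p [ 473.5 -228.   -20.3] F [ 0.1 -0.1  0.1] yaw_y 98.2 yaw_z 8.2 grip -0.0 joints [-0.66  0.48  1.85  0.    0.81 -2.38]
```

View pics/s8.png

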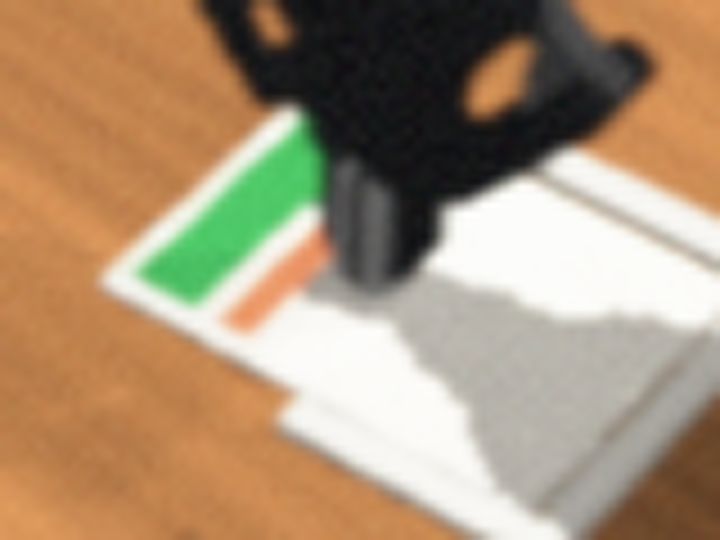

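```bash
python3 -m inch '[{"dx":0.4,"dy":0,"dz":0,"roll":0},{"dx":0.8,"dy":0,"dz":0,"roll":0}]'
```

```text
time: 10.55
eef_pos: [473.5, -228.1, -21.0]
ee_rot: [0.705, -0.051, 0.705, 0.051]
contact_force: [0.0, 0.3, -0.6]
grip_width: 0.002
```

```bash
python3 -m inch '[{"dx":0.4,"dy":0,"dz":0,"roll":0},{"dx":0.7,"dy":0,"dz":0,"roll":0}]'
```

```text
time: 10.72
eef_pos: [473.5, -228.0, -21.7]
ee_rot: [0.705, -0.051, 0.705, 0.051]
contact_force: [1.3, 0.2, 0.3]
grip_width: -0.005
```

```bash
python3 -m inch '[{"dx":0.4,"dy":0,"dz":0,"roll":0},{"dx":0.7,"dy":0,"dz":0,"roll":0}]'
```

```text
time: 10.88
eef_pos: [473.5, -228.1, -22.4]
ee_rot: [0.705, -0.051, 0.705, 0.051]
contact_force: [0.0, 0.5, -0.5]
grip_width: -0.0
```

```bash
python3 -m inch '[{"dx":0.4,"dy":0,"dz":0,"roll":0},{"dx":0.7,"dy":0,"dz":0,"roll":0}]'
```

```text
time: 11.05
eef_pos: [473.7, -228.2, -22.6]
ee_rot: [0.705, -0.051, 0.705, 0.05]
contact_force: [-1.2, 0.1, 7.9]
grip_width: -0.001
```

```bash
python3 -m inch '[{"dx":0.15,"dy":0,"dz":0,"roll":0},{"dx":0.3,"dy":0,"dz":0,"roll":0},{"dx":0.3,"dy":0,"dz":0,"roll":0}]'
```

```text
time: 11.3
eef_pos: [473.9, -228.4, -22.6]
ee_rot: [0.706, -0.051, 0.705, 0.05]
contact_force: [-0.6, 0.7, 6.0]
grip_width: -0.002
```

```bash
python3 -m inch '[{"dx":0.2,"dy":0,"dz":0,"roll":0},{"dx":0.4,"dy":0,"dz":0,"roll":0},{"dx":0.4,"dy":0,"dz":0,"roll":0}]'; python3 -c "
from h import *
st()"
```

```text
time: 11.55
eef_pos: [474.2, -228.6, -22.6]
ee_rot: [0.706, -0.051, 0.705, 0.05]
contact_force: [-0.9, 1.1, 8.8]
grip_width: -0.002
t 11.55 p [ 474.2 -228.6  -22.6] F [-0.9  1.1  8.8] yaw_y 98.21 yaw_z 8.21 grip -0.002 joints [-0.66  0.48  1.85 -0.    0.81 -2.38]
```

```bash
python3 -m inch '[{"dx":0.2,"dy":0,"dz":0,"roll":0},{"dx":0.4,"dy":0,"dz":0,"roll":0},{"dx":0.6,"dy":0,"dz":0,"roll":0},{"dx":0.6,"dy":0,"dz":0,"roll":0}]'; python3 -c "
from h import *
p,R,s=tool();st();print(R.round(4))"
```

```text
time: 11.88
eef_pos: [474.6, -228.9, -22.7]
ee_rot: [0.706, -0.051, 0.705, 0.05]
contact_force: [-1.3, 1.0, 13.0]
grip_width: 0.002
t 11.88 p [ 474.6 -228.9  -22.7] F [-1.3  1.  13. ] yaw_y 98.21 yaw_z 8.21 grip 0.002 joints [-0.66  0.48  1.85 -0.    0.8  -2.38]
[[ 0.0023 -0.1428  0.9898]
 [-0.0018  0.9898  0.1428]
 [-1.     -0.0021  0.002 ]]
```

```bash
python3 -m inch '[{"dx":0.1,"dy":0.5,"dz":0,"roll":0},{"dx":0.1,"dy":1.5,"dz":0,"roll":0},{"dx":0.1,"dy":3,"dz":0,"roll":0},{"dx":0.1,"dy":5,"dz":0,"roll":0},{"dx":0.1,"dy":7.5,"dz":0,"roll":0},{"dx":0.1,"dy":10,"dz":0,"roll":0},{"dx":0.1,"dy":12,"dz":0,"roll":0},{"dx":0.1,"dy":13,"dz":0,"roll":0}]'
python3 - <<'E'
from h import *
st()
im=ctrl.get_image("side"); cv2.imwrite("pics/s9.png",cv2.resize(im["color"][230:310,270:390,::-1],None,fx=6,fy=6,interpolation=cv2.INTER_CUBIC))
st()
E
```

```text
time: 12.55
eef_pos: [473.7, -216.9, -22.7]
ee_rot: [0.707, -0.052, 0.704, 0.049]
contact_force: [0.3, -2.1, 10.0]
grip_width: -0.003
t 12.55 p [ 473.7 -216.9  -22.7] F [ 0.3 -2.1 10. ] yaw_y 98.21 yaw_z 8.21 grip -0.003 joints [-0.64  0.47  1.87 -0.    0.79 -2.36]
t 12.6 p [ 473.7 -216.8  -22.7] F [ 0.9 -1.1 10.5] yaw_y 98.21 yaw_z 8.22 grip 0.001 joints [-0.64  0.47  1.87 -0.    0.79 -2.36]
```

View pics/s9.png

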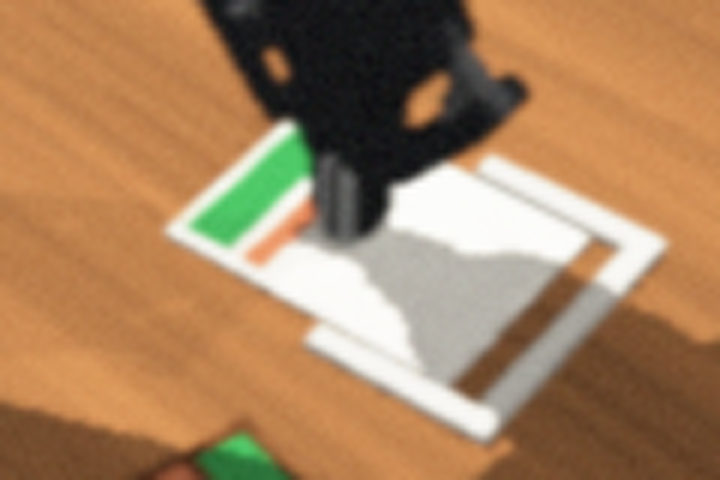

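The card is following: there is now a gap at the well's rear rim (crop (540,320)). I'll keep going along the well and press slightly harder.

```bash
python3 -m inch '[{"dx":0.2,"dy":1,"dz":0,"roll":0},{"dx":0.4,"dy":2.5,"dz":0,"roll":0},{"dx":0.5,"dy":5,"dz":0,"roll":0},{"dx":0.5,"dy":8,"dz":0,"roll":0},{"dx":0.5,"dy":11,"dz":0,"roll":0},{"dx":0.5,"dy":14,"dz":0,"roll":0},{"dx":0.5,"dy":17,"dz":0,"roll":0},{"dx":0.5,"dy":20,"dz":0,"roll":0},{"dx":0.5,"dy":22.5,"dz":0,"roll":0},{"dx":0.5,"dy":24,"dz":0,"roll":0},{"dx":0.5,"dy":25,"dz":0,"roll":0}]'; python3 -c "
from h import *
st()"
```

```text
time: 13.52
eef_pos: [470.8, -192.6, -22.7]
ee_rot: [0.707, -0.052, 0.703, 0.049]
contact_force: [-0.6, -2.5, 13.0]
grip_width: -0.003
t 13.52 p [ 470.8 -192.6  -22.7] F [-0.6 -2.5 13. ] yaw_y 98.22 yaw_z 8.22 grip -0.003 joints [-0.61  0.46  1.9  -0.    0.78 -2.32]
```

```bash
python3 -m inch '[{"dx":0,"dy":1,"dz":0,"roll":0},{"dx":0,"dy":3,"dz":0,"roll":0},{"dx":0.1,"dy":6,"dz":0,"roll":0},{"dx":0.1,"dy":9.5,"dz":0,"roll":0},{"dx":0.1,"dy":13,"dz":0,"roll":0},{"dx":0.1,"dy":16.5,"dz":0,"roll":0},{"dx":0.2,"dy":20,"dz":0,"roll":0},{"dx":0.2,"dy":23.5,"dz":0,"roll":0},{"dx":0.2,"dy":27,"dz":0,"roll":0},{"dx":0.2,"dy":30.5,"dz":0,"roll":0},{"dx":0.2,"dy":34,"dz":0,"roll":0},{"dx":0.2,"dy":37,"dz":0,"roll":0},{"dx":0.2,"dy":39.5,"dz":0,"roll":0},{"dx":0.2,"dy":41,"dz":0,"roll":0},{"dx":0.2,"dy":42,"dz":0,"roll":0}]'
python3 - <<'E'
from h import *
st()
im=ctrl.get_image("side"); cv2.imwrite("pics/s10.png",cv2.resize(im["color"][190:310,230:390,::-1],None,fx=5,fy=5,interpolation=cv2.INTER_CUBIC))
im=ctrl.get_image("top"); cv2.imwrite("pics/t10.png",cv2.resize(im["color"][170:270,280:430,::-1],None,fx=5,fy=5,interpolation=cv2.INTER_CUBIC))
st()
E
```

```text
time: 14.77
eef_pos: [465.4, -151.2, -22.7]
ee_rot: [0.708, -0.052, 0.703, 0.049]
contact_force: [0.2, -3.3, 14.7]
grip_width: -0.001
t 14.77 p [ 465.4 -151.2  -22.7] F [ 0.2 -3.3 14.7] yaw_y 98.22 yaw_z 8.22 grip -0.001 joints [-0.54  0.43  1.95 -0.    0.75 -2.26]
t 14.87 p [ 465.3 -151.   -22.7] F [ 1.5 -1.8 15.4] yaw_y 98.21 yaw_z 8.22 grip -0.0 joints [-0.54  0.43  1.95 -0.    0.75 -2.26]
```

View pics/s10.png

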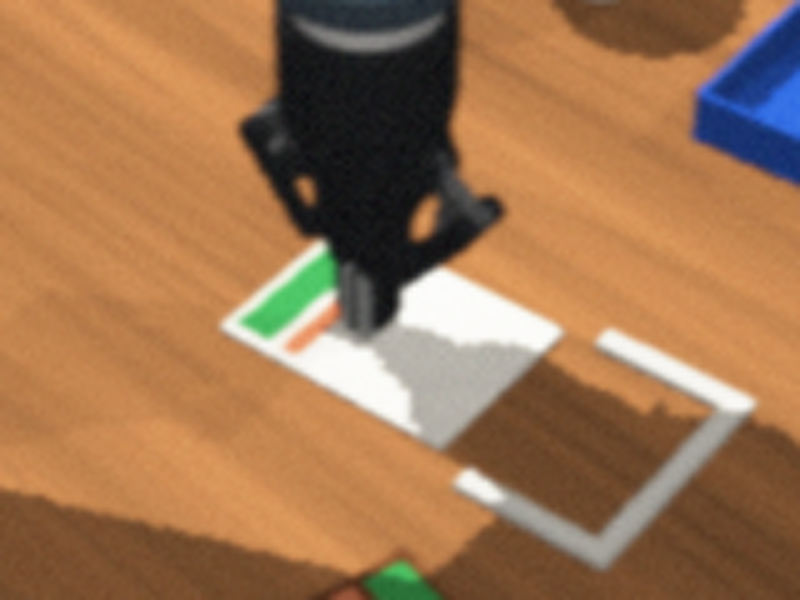

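View pics/t10.png

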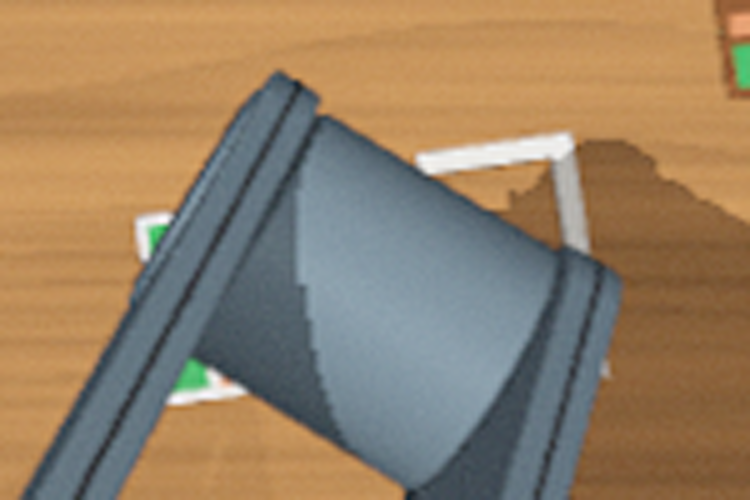

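```bash
cat >> h.py <<'E'
def q(im,x,y,k,u0,v0,z): return onz(im,(x+.5)/k-.5+u0,(y+.5)/k-.5+v0,z)[:2]
def lead(A,B):  # A far(+x world) corner, B near corner of lead edge
    d=A-B; th=np.degrees(np.arctan2(d[1],d[0]))+90; u=np.array([np.cos(np.radians(th)),np.sin(np.radians(th))])
    m=(A+B)/2; return "len",np.linalg.norm(d).round(1),"yaw",th.round(2),"lead",m.round(1),"centre",(m-60*u).round(1)
E
python3 - <<'E'
from h import *
im=ctrl.get_image("top");print(*lead(q(im,136,217,5,280,170,3),q(im,171,404,5,280,170,3)))
im=ctrl.get_image("side")
P=[q(im,x,y,5,230,190,3) for x,y in((222,327),(563,330),(437,447),(330,240))]
print("side",np.round(P,1)); print("long edge yaw",np.degrees(np.arctan2(*(P[0]-P[2])[::-1])),np.linalg.norm(P[0]-P[2]),"rear-diag centre",(P[0]+P[1])/2)
E
```

```text
len 90.0 yaw 100.71 lead [ 460.9 -103.9] centre [ 472.1 -162.9]
side [[ 418.5 -106.9]
 [ 524.4 -212.1]
 [ 433.9 -223.6]
 [ 492.9  -98.1]]
long edge yaw 97.49686879427428 117.78270000120916 rear-diag centre [ 471.46291626 -159.47872095]
```

Run:
```python
from h import *
im=ctrl.get_image("top"); cv2.imwrite("pics/t11.png",cv2.resize(im["color"][205:260,300:335,::-1],None,fx=10,fy=10,interpolation=cv2.INTER_CUBIC))
```

```text
(no output)
```

View pics/t11.png

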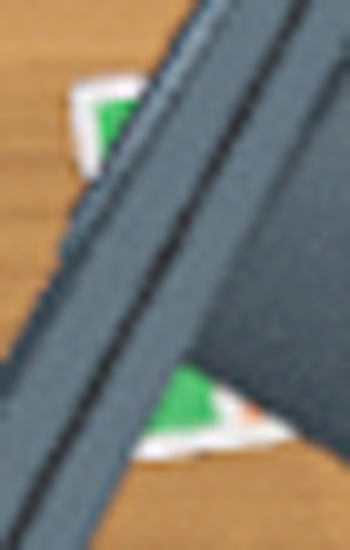

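Run:
```python
from h import *
im=ctrl.get_image("top");A=q(im,70,82,10,300,205,3)
for th in(97.5,98,98.5):
    t=np.radians(th);u=np.array([np.cos(t),np.sin(t)]);n=np.array([u[1],-u[0]])
    print(th,A.round(1),(A-45*n-60*u).round(1))
st()
```

```text
97.5 [505.7 -95. ] [ 468.9 -160.3]
98 [505.7 -95. ] [ 469.5 -160.7]
98.5 [505.7 -95. ] [ 470.1 -161. ]
t 15.07 p [ 465.3 -151.   -22.7] F [ 0.1 -0.7 15.8] yaw_y 98.2 yaw_z 8.21 grip 0.003 joints [-0.54  0.43  1.95 -0.    0.75 -2.26]
```

```bash
python3 -m inch '[{"dx":0,"dy":1,"dz":0.2,"roll":0},{"dx":0,"dy":3,"dz":0.7,"roll":0.001},{"dx":0,"dy":6,"dz":1.4,"roll":0.003},{"dx":0,"dy":10,"dz":2.3,"roll":0.006},{"dx":0,"dy":14,"dz":3.2,"roll":0.009},{"dx":0,"dy":18,"dz":4.1,"roll":0.012},{"dx":0,"dy":22,"dz":5,"roll":0.015},{"dx":0,"dy":26,"dz":5.9,"roll":0.018},{"dx":0,"dy":30,"dz":6.8,"roll":0.021},{"dx":0,"dy":34,"dz":7.7,"roll":0.024},{"dx":0,"dy":38,"dz":8.6,"roll":0.027},{"dx":0,"dy":42,"dz":9.5,"roll":0.03},{"dx":0,"dy":46,"dz":10.4,"roll":0.033},{"dx":0,"dy":50,"dz":11.3,"roll":0.036},{"dx":0,"dy":54,"dz":12.2,"roll":0.04},{"dx":0,"dy":58,"dz":13.1,"roll":0.044},{"dx":0,"dy":61,"dz":13.8,"roll":0.047},{"dx":0,"dy":64,"dz":14.5,"roll":0.049},{"dx":0,"dy":66,"dz":15,"roll":0.049}]'
python3 - <<'E'
from h import *
st()
im=ctrl.get_image("side"); cv2.imwrite("pics/s12.png",cv2.resize(im["color"][170:290,200:360,::-1],None,fx=5,fy=5,interpolation=cv2.INTER_CUBIC))
E
```

```text
time: 16.65
eef_pos: [470.9, -83.2, -22.7]
ee_rot: [0.709, -0.035, 0.704, 0.032]
contact_force: [-0.2, -1.9, 17.5]
grip_width: 0.003
t 16.65 p [470.9 -83.2 -22.7] F [-0.2 -1.9 17.5] yaw_y 95.41 yaw_z 5.41 grip 0.003 joints [-0.41  0.42  1.98 -0.    0.74 -2.07]
```

View pics/s12.png

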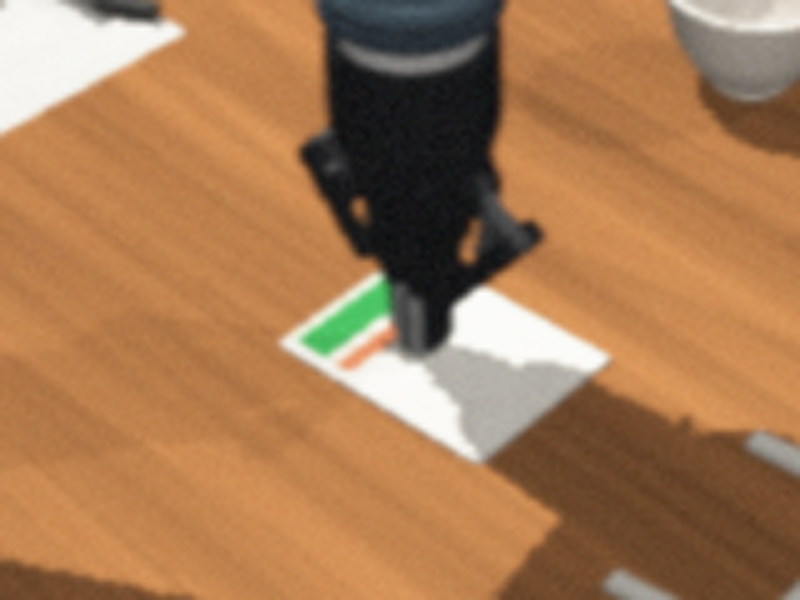

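Run:
```python
from h import *
im=ctrl.get_image("side")
L,B,Rr=[q(im,x,y,5,200,170,3) for x,y in((280,342),(478,463),(610,358))]
a=lambda d:np.degrees(np.arctan2(d[1],d[0])).round(1)
print(L.round(1),B.round(1),Rr.round(1),"long",a(L-B),np.linalg.norm(L-B).round(1),"rear",a(Rr-B)+90,np.linalg.norm(Rr-B).round(1),"c",((L+Rr)/2).round(1))
st()
```

```text
[426.4 -35.4] [ 436.2 -155.7] [ 526.4 -147.9] long 94.7 120.7 rear 94.9 90.6 c [476.4 -91.6]
t 16.75 p [470.9 -82.9 -22.7] F [ 1.  -0.8 18. ] yaw_y 95.41 yaw_z 5.41 grip 0.003 joints [-0.41  0.42  1.98 -0.    0.74 -2.07]
```

```bash
python3 -m inch '[{"dx":-0.1,"dy":1,"dz":0.2,"roll":0},{"dx":-0.2,"dy":3,"dz":0.5,"roll":0.001},{"dx":-0.3,"dy":6,"dz":1,"roll":0.003},{"dx":-0.4,"dy":10,"dz":1.7,"roll":0.006},{"dx":-0.4,"dy":14.5,"dz":2.5,"roll":0.009},{"dx":-0.4,"dy":19,"dz":3.3,"roll":0.012},{"dx":-0.4,"dy":23.5,"dz":4.1,"roll":0.015},{"dx":-0.4,"dy":28,"dz":4.9,"roll":0.018},{"dx":-0.4,"dy":32.5,"dz":5.7,"roll":0.021},{"dx":-0.4,"dy":37,"dz":6.5,"roll":0.024},{"dx":-0.4,"dy":41.5,"dz":7.3,"roll":0.027},{"dx":-0.4,"dy":46,"dz":8.1,"roll":0.03},{"dx":-0.4,"dy":50.5,"dz":8.9,"roll":0.033},{"dx":-0.4,"dy":55,"dz":9.7,"roll":0.036},{"dx":-0.4,"dy":59.5,"dz":10.5,"roll":0.039},{"dx":-0.4,"dy":63.5,"dz":11.2,"roll":0.042},{"dx":-0.4,"dy":67,"dz":11.8,"roll":0.044},{"dx":-0.4,"dy":69,"dz":12.1,"roll":0.044},{"dx":-0.4,"dy":70,"dz":12.2,"roll":0.044}]'
python3 - <<'E'
from h import *
st()
print(to_tool([486.6,118.8,-22.7]).round(1))
E
```

```text
time: 18.33
eef_pos: [476.1, -11.5, -22.7]
ee_rot: [0.709, -0.019, 0.705, 0.017]
contact_force: [-0.0, -2.2, 15.0]
grip_width: -0.003
t 18.33 p [476.1 -11.5 -22.7] F [-0.  -2.2 15. ] yaw_y 92.9 yaw_z 2.9 grip -0.003 joints [-0.26  0.42  1.98 -0.    0.74 -1.88]
[ -0.2 129.6  17.1]
```

```bash
python3 -m inch '[{"dx":0,"dy":1,"dz":0.1,"roll":0},{"dx":0,"dy":3,"dz":0.4,"roll":0},{"dx":0,"dy":6,"dz":0.8,"roll":0},{"dx":-0.1,"dy":10,"dz":1.3,"roll":0},{"dx":-0.1,"dy":14.5,"dz":1.9,"roll":0},{"dx":-0.1,"dy":19,"dz":2.5,"roll":0},{"dx":-0.1,"dy":23.5,"dz":3.1,"roll":0},{"dx":-0.1,"dy":28,"dz":3.7,"roll":0},{"dx":-0.1,"dy":32.5,"dz":4.3,"roll":0},{"dx":-0.1,"dy":37,"dz":4.9,"roll":0},{"dx":-0.1,"dy":41.5,"dz":5.5,"roll":0},{"dx":-0.1,"dy":46,"dz":6.1,"roll":0},{"dx":-0.1,"dy":50.5,"dz":6.7,"roll":0},{"dx":-0.1,"dy":55,"dz":7.3,"roll":0},{"dx":-0.1,"dy":59.5,"dz":7.9,"roll":0},{"dx":-0.1,"dy":63.5,"dz":8.4,"roll":0},{"dx":-0.1,"dy":67,"dz":8.8,"roll":0},{"dx":-0.1,"dy":69,"dz":9.1,"roll":0},{"dx":-0.1,"dy":70,"dz":9.2,"roll":0}]'
python3 - <<'E'
from h import *
st()
im=ctrl.get_image("top"); cv2.imwrite("pics/t13.png",cv2.resize(im["color"][165:285,100:300,::-1],None,fx=4,fy=4,interpolation=cv2.INTER_CUBIC))
im=ctrl.get_image("side"); cv2.imwrite("pics/s13.png",cv2.resize(im["color"][130:250,150:310,::-1],None,fx=5,fy=5,interpolation=cv2.INTER_CUBIC))
print(to_tool([486.6,118.8,-22.7]).round(1));st()
E
```

```text
time: 19.92
eef_pos: [481.6, 59.3, -22.7]
ee_rot: [0.709, -0.018, 0.705, 0.017]
contact_force: [0.9, -2.5, 14.0]
grip_width: 0.005
t 19.92 p [481.6  59.3 -22.7] F [ 0.9 -2.5 14. ] yaw_y 92.91 yaw_z 2.91 grip 0.005 joints [-0.11  0.43  1.96 -0.    0.75 -1.73]
[-0. 59.  8.]
t 20.02 p [481.6  59.5 -22.7] F [-0.1 -0.6 14. ] yaw_y 92.9 yaw_z 2.9 grip 0.005 joints [-0.11  0.43  1.96 -0.    0.75 -1.73]
```

View pics/t13.png

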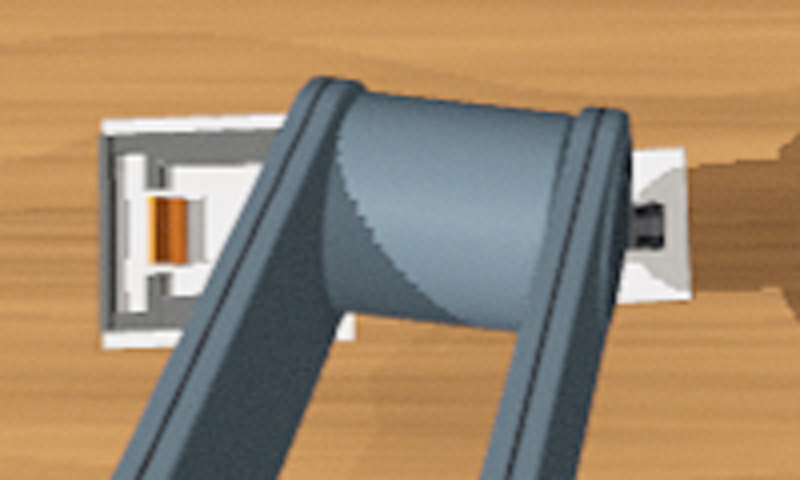

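View pics/s13.png

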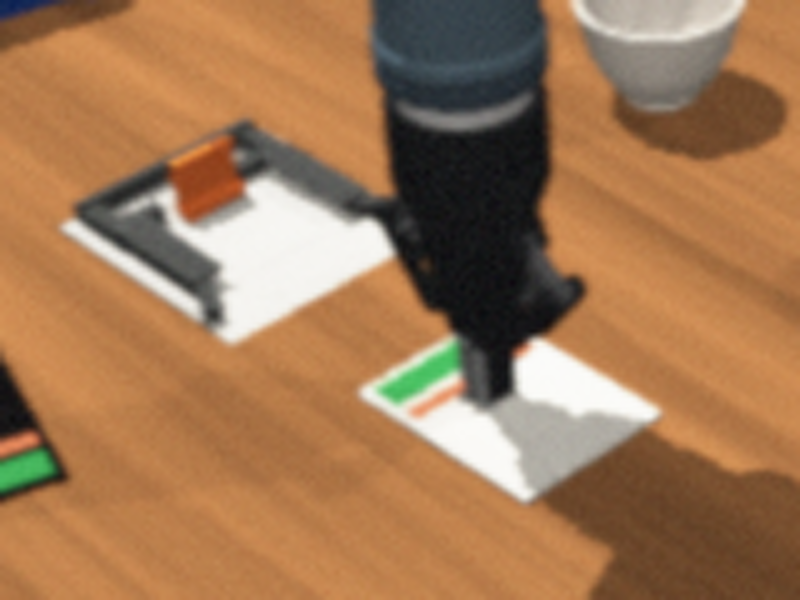

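Run:
```python
from h import *
a=lambda d:np.degrees(np.arctan2(d[1],d[0])).round(1)
im=ctrl.get_image("top")
A,B=q(im,685,148,4,100,165,3),q(im,691,299,4,100,165,3)
d=A-B;th=np.radians(a(d)+90);u=np.array([np.cos(th),np.sin(th)]);print("top rear len",np.linalg.norm(d).round(1),"yaw",np.degrees(th),"c",((A+B)/2+60*u).round(1))
im=ctrl.get_image("side")
L,B,Rr=[q(im,x,y,5,150,130,3) for x,y in((359,393),(527,502),(661,413))]
print("side long",a(L-B),np.linalg.norm(L-B).round(1),"rear",a(Rr-B)+90,np.linalg.norm(Rr-B).round(1),"c",((L+Rr)/2).round(1))
N,F=q(im,330,433,8,155,145,0),q(im,656,250,8,155,145,0)
print("side toe",N.round(1),F.round(1),np.linalg.norm(F-N).round(1),"yaw",a(F-N)+90,"mid",((N+F)/2).round(1))
```

```text
top rear len 89.9 yaw 92.7 c [484.1  47.9]
side long 92.6 120.7 rear 93.4 90.1 c [486.   50.1]
side toe [418.2 187.4] [556.1 194.5] 138.1 yaw 92.9 mid [487.1 191. ]
```

```bash
python3 -m inch '[{"dx":0,"dy":1,"dz":0.2,"roll":0},{"dx":0,"dy":3,"dz":0.5,"roll":0},{"dx":0,"dy":6,"dz":0.9,"roll":0},{"dx":0,"dy":10,"dz":1.4,"roll":0},{"dx":0,"dy":14.5,"dz":2,"roll":0},{"dx":0,"dy":19,"dz":2.6,"roll":0.001},{"dx":0,"dy":23.5,"dz":3.2,"roll":0.002},{"dx":0,"dy":28,"dz":3.8,"roll":0.003},{"dx":0,"dy":32.5,"dz":4.4,"roll":0.004},{"dx":0,"dy":37,"dz":5,"roll":0.005},{"dx":0,"dy":41.5,"dz":5.6,"roll":0.005},{"dx":0,"dy":46,"dz":6.2,"roll":0.005},{"dx":0,"dy":50.5,"dz":6.8,"roll":0.005},{"dx":0,"dy":54.5,"dz":7.2,"roll":0.005},{"dx":0,"dy":57.5,"dz":7.6,"roll":0.005},{"dx":0,"dy":59.5,"dz":7.9,"roll":0.005},{"dx":0,"dy":60,"dz":8,"roll":0.005}]'
python3 - <<'E'
from h import *
st()
im=ctrl.get_image("top"); cv2.imwrite("pics/t14.png",cv2.resize(im["color"][165:285,100:300,::-1],None,fx=4,fy=4,interpolation=cv2.INTER_CUBIC))
im=ctrl.get_image("side"); cv2.imwrite("pics/s14.png",cv2.resize(im["color"][130:250,150:310,::-1],None,fx=5,fy=5,interpolation=cv2.INTER_CUBIC))
st()
E
```

```text
time: 21.53
eef_pos: [486.4, 120.1, -22.7]
ee_rot: [0.709, -0.016, 0.705, 0.016]
contact_force: [-0.6, -2.0, 13.5]
grip_width: 0.005
t 21.53 p [486.4 120.1 -22.7] F [-0.6 -2.  13.5] yaw_y 92.62 yaw_z 2.62 grip 0.005 joints [ 0.02  0.45  1.92 -0.    0.77 -1.6 ]
t 21.63 p [486.4 120.1 -22.7] F [-0.7 -0.6 14.1] yaw_y 92.6 yaw_z 2.6 grip 0.002 joints [ 0.02  0.45  1.92 -0.    0.77 -1.6 ]
```

View pics/t14.png

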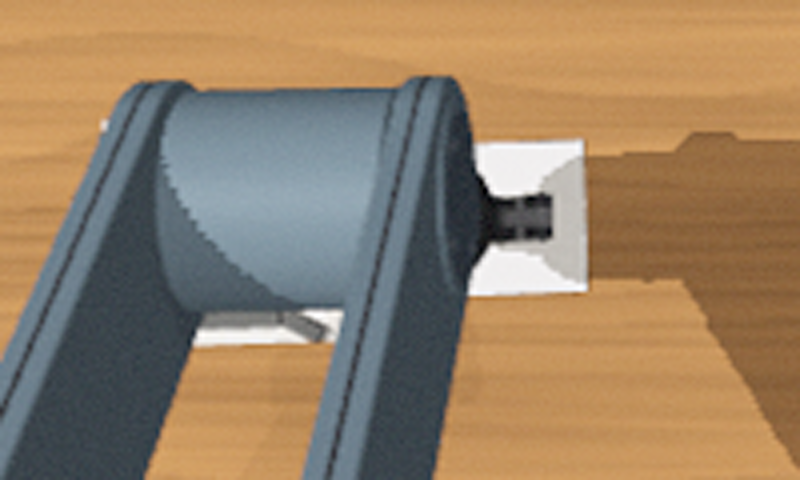

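View pics/s14.png

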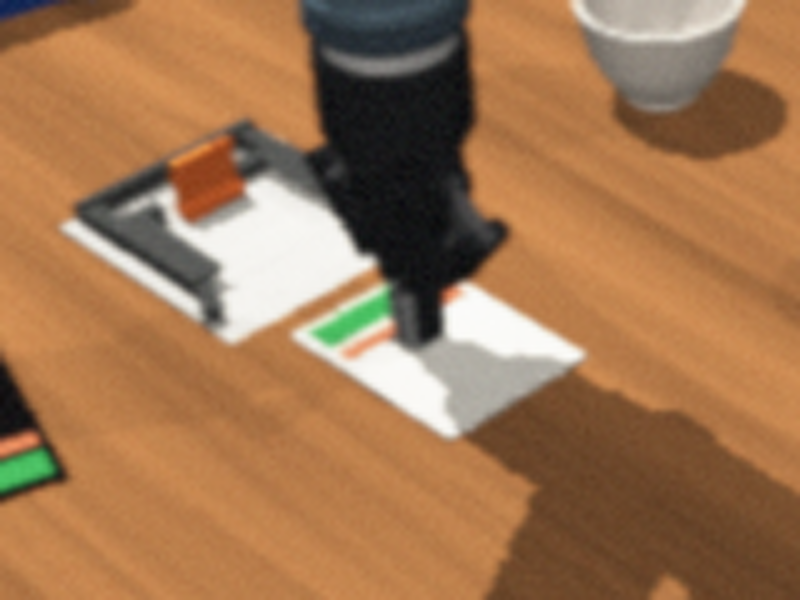

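Run:
```python
from h import *
a=lambda d:np.degrees(np.arctan2(d[1],d[0])).round(1)
O=np.array([483.2,238.5]);th=np.radians(92.5);u=np.array([np.cos(th),np.sin(th)]);n=np.array([-u[1],u[0]])
im=ctrl.get_image("top")
A,B=q(im,583,139,4,100,165,3),q(im,588,291,4,100,165,3)
d=A-B;t=np.radians(a(d)+90);w=np.array([np.cos(t),np.sin(t)]);c=(A+B)/2+60*w
print("top rear len",np.linalg.norm(d).round(1),"yaw",np.degrees(t),"c",c.round(1),"holder xy",((c-O)@u).round(1),((c-O)@n).round(1))
im=ctrl.get_image("side")
L,B,Rr=[q(im,x,y,5,150,130,3) for x,y in((291,334),(451,440),(587,354))]
c=(L+Rr)/2; print("side long",a(L-B),np.linalg.norm(L-B).round(1),"rear",a(Rr-B)+90,np.linalg.norm(Rr-B).round(1),"c",c.round(1))
M=np.array([487.1,191]);print("rel toe mid", ((c-M)@u).round(1),((c-M)@n).round(1))
```

```text
top rear len 90.6 yaw 92.6 c [489. 109.] holder xy -129.6 -0.1
side long 91.9 123.0 rear 93.4 92.1 c [491.5 111.8]
rel toe mid -79.4 -0.9
```

Card and holder agree in both views: the card is on the axis within 1 mm and its yaw within 0.5°. Next is the ramp, raising the target as the card climbs.

```bash
python3 -m inch '[{"dx":0,"dy":1,"dz":0,"roll":0},{"dx":0,"dy":3,"dz":0,"roll":0},{"dx":0,"dy":6,"dz":0,"roll":0},{"dx":0,"dy":9,"dz":0,"roll":0},{"dx":0,"dy":12,"dz":0,"roll":0},{"dx":0,"dy":15,"dz":0,"roll":0},{"dx":0,"dy":18,"dz":0,"roll":0},{"dx":0,"dy":20.5,"dz":0,"roll":0},{"dx":-0.15,"dy":22.5,"dz":0,"roll":0},{"dx":-0.3,"dy":24.5,"dz":0,"roll":0},{"dx":-0.4,"dy":26,"dz":0,"roll":0},{"dx":-0.45,"dy":27,"dz":0,"roll":0}]'; python3 -c "
from h import *
st()"
```

```text
time: 22.73
eef_pos: [485.2, 146.7, -22.3]
ee_rot: [0.709, -0.016, 0.705, 0.016]
contact_force: [1.1, -4.2, 13.3]
grip_width: -0.002
t 22.73 p [485.2 146.7 -22.3] F [ 1.1 -4.2 13.3] yaw_y 92.61 yaw_z 2.61 grip -0.002 joints [ 0.07  0.45  1.9  -0.    0.78 -1.54]
```

```bash
python3 -m inch '[{"dx":0,"dy":1,"dz":0,"roll":0},{"dx":-0.15,"dy":2.5,"dz":0,"roll":0},{"dx":-0.3,"dy":4.5,"dz":0,"roll":0},{"dx":-0.45,"dy":6.5,"dz":0,"roll":0},{"dx":-0.6,"dy":8.5,"dz":0,"roll":0},{"dx":-0.65,"dy":10.5,"dz":0,"roll":0},{"dx":-0.7,"dy":12.5,"dz":0,"roll":0},{"dx":-0.72,"dy":14.5,"dz":0,"roll":0},{"dx":-0.74,"dy":16,"dz":0,"roll":0},{"dx":-0.74,"dy":17,"dz":0,"roll":0}]'; python3 -c "
from h import *
st()"
```

```text
time: 23.57
eef_pos: [484.6, 164.0, -21.4]
ee_rot: [0.709, -0.016, 0.705, 0.016]
contact_force: [-0.3, -3.1, 14.4]
grip_width: -0.002
t 23.57 p [484.6 164.  -21.4] F [-0.3 -3.1 14.4] yaw_y 92.6 yaw_z 2.61 grip -0.002 joints [ 0.11  0.46  1.89 -0.    0.79 -1.51]
```

```bash
python3 -m inch '[{"dx":0,"dy":1,"dz":0,"roll":0},{"dx":-0.05,"dy":3,"dz":0,"roll":0},{"dx":-0.1,"dy":5.5,"dz":0,"roll":0},{"dx":-0.15,"dy":8,"dz":0,"roll":0},{"dx":-0.2,"dy":10.5,"dz":0,"roll":0},{"dx":-0.23,"dy":13,"dz":0,"roll":0},{"dx":-0.26,"dy":15.5,"dz":0,"roll":0},{"dx":-0.3,"dy":18,"dz":0,"roll":0},{"dx":-0.32,"dy":19.5,"dz":0,"roll":0},{"dx":-0.32,"dy":20,"dz":0,"roll":0}]'
python3 - <<'E'
from h import *
st()
im=ctrl.get_image("top"); cv2.imwrite("pics/t15.png",cv2.resize(im["color"][165:285,100:300,::-1],None,fx=4,fy=4,interpolation=cv2.INTER_CUBIC))
im=ctrl.get_image("side"); cv2.imwrite("pics/s15.png",cv2.resize(im["color"][130:250,150:310,::-1],None,fx=5,fy=5,interpolation=cv2.INTER_CUBIC))
st()
E
```

```text
time: 24.4
eef_pos: [483.6, 184.2, -21.1]
ee_rot: [0.709, -0.016, 0.705, 0.016]
contact_force: [-0.3, -3.2, 14.4]
grip_width: -0.001
t 24.4 p [483.6 184.2 -21.1] F [-0.3 -3.2 14.4] yaw_y 92.61 yaw_z 2.61 grip -0.001 joints [ 0.15  0.47  1.88 -0.    0.79 -1.47]
t 24.5 p [483.6 184.2 -21.1] F [ 0.6 -1.8 13.8] yaw_y 92.6 yaw_z 2.6 grip 0.003 joints [ 0.15  0.47  1.88 -0.    0.79 -1.47]
```

View pics/t15.png

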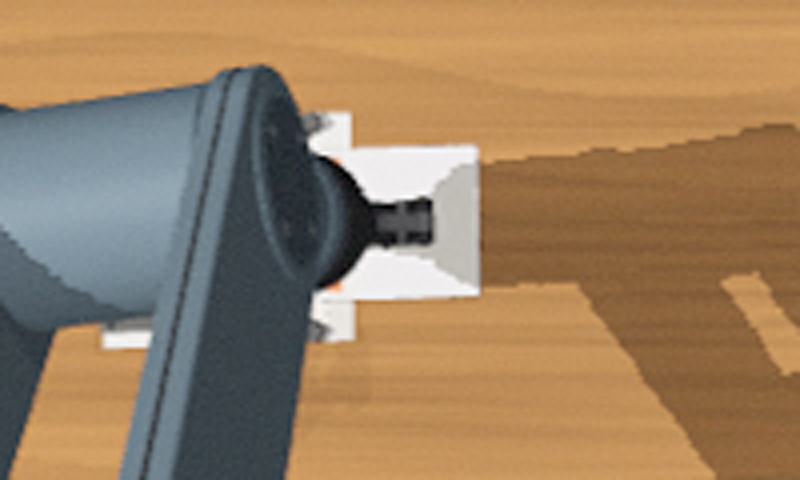

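View pics/s15.png

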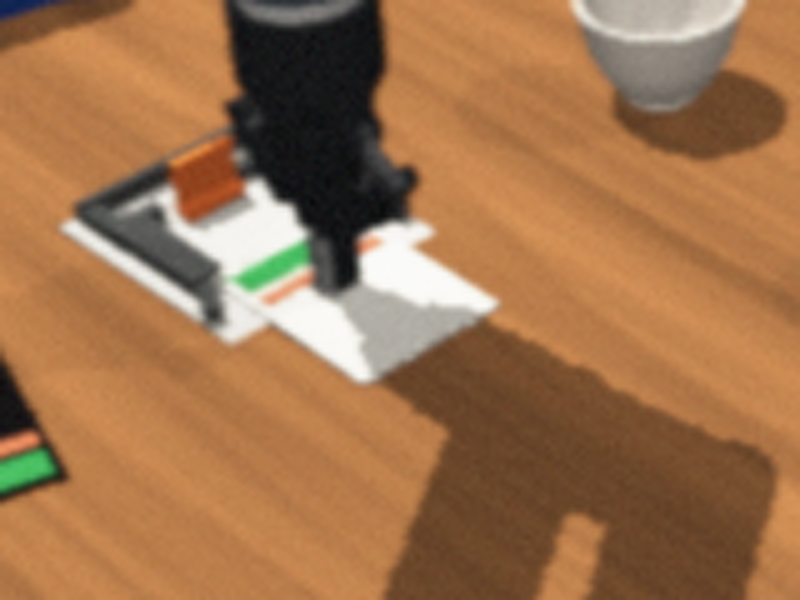

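```bash
python3 -m inch '[{"dx":0,"dy":1,"dz":0,"roll":0},{"dx":-0.05,"dy":3,"dz":0,"roll":0},{"dx":-0.1,"dy":5.5,"dz":0,"roll":0},{"dx":-0.15,"dy":8,"dz":0,"roll":0},{"dx":-0.2,"dy":10.5,"dz":0,"roll":0},{"dx":-0.25,"dy":13,"dz":0,"roll":0},{"dx":-0.3,"dy":15.5,"dz":0,"roll":0},{"dx":-0.35,"dy":18,"dz":0,"roll":0},{"dx":-0.4,"dy":19.5,"dz":0,"roll":0},{"dx":-0.4,"dy":20,"dz":0,"roll":0}]'; python3 -c "
from h import *
st()"
```

```text
time: 25.33
eef_pos: [482.6, 204.2, -20.6]
ee_rot: [0.709, -0.016, 0.705, 0.016]
contact_force: [-0.7, -3.2, 13.9]
grip_width: -0.0
t 25.33 p [482.6 204.2 -20.6] F [-0.7 -3.2 13.9] yaw_y 92.61 yaw_z 2.61 grip -0.0 joints [ 0.19  0.47  1.86 -0.    0.8  -1.43]
```

```bash
python3 -m inch '[{"dx":0,"dy":1,"dz":0,"roll":0},{"dx":-0.03,"dy":3,"dz":0,"roll":0},{"dx":-0.06,"dy":5.5,"dz":0,"roll":0},{"dx":-0.06,"dy":8,"dz":0,"roll":0},{"dx":-0.06,"dy":10.5,"dz":0,"roll":0},{"dx":-0.06,"dy":13,"dz":0,"roll":0},{"dx":-0.06,"dy":15.5,"dz":0,"roll":0},{"dx":-0.06,"dy":17,"dz":0,"roll":0},{"dx":-0.06,"dy":18,"dz":0,"roll":0}]'
python3 - <<'E'
from h import *
st()
im=ctrl.get_image("top"); cv2.imwrite("pics/t16.png",cv2.resize(im["color"][165:285,100:300,::-1],None,fx=4,fy=4,interpolation=cv2.INTER_CUBIC))
im=ctrl.get_image("side"); cv2.imwrite("pics/s16.png",cv2.resize(im["color"][130:230,150:280,::-1],None,fx=6,fy=6,interpolation=cv2.INTER_CUBIC))
st()
E
```

```text
time: 26.08
eef_pos: [481.8, 222.3, -20.5]
ee_rot: [0.709, -0.016, 0.705, 0.016]
contact_force: [0.5, -1.8, 13.5]
grip_width: -0.002
t 26.08 p [481.8 222.3 -20.5] F [ 0.5 -1.8 13.5] yaw_y 92.61 yaw_z 2.61 grip -0.002 joints [ 0.22  0.48  1.84 -0.    0.81 -1.39]
t 26.18 p [481.8 222.4 -20.5] F [ 0.4 -0.7 13.3] yaw_y 92.61 yaw_z 2.61 grip 0.003 joints [ 0.22  0.48  1.84 -0.    0.81 -1.39]
```

View pics/t16.png

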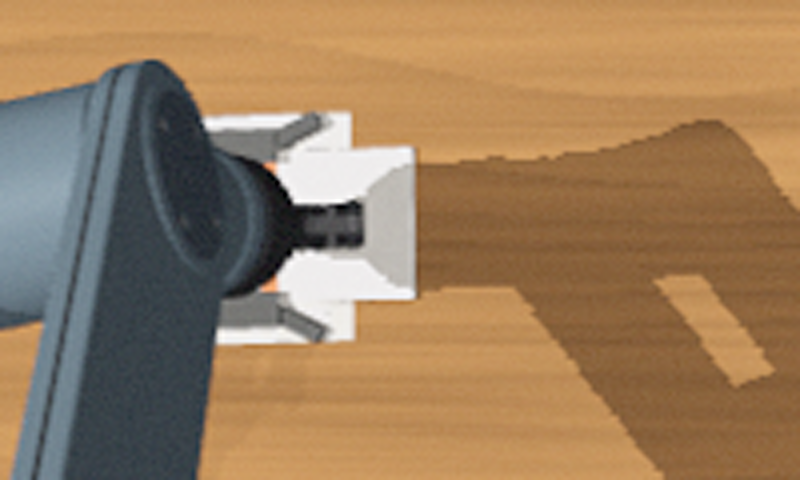

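View pics/s16.png

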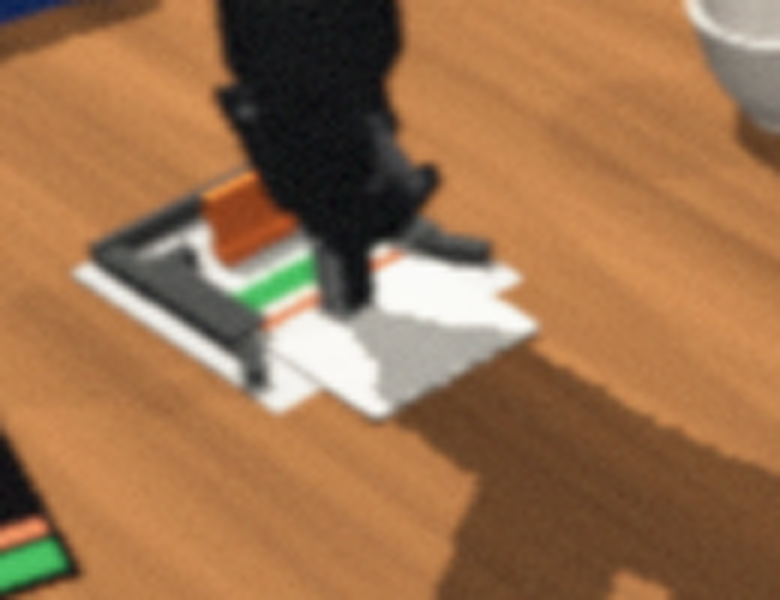

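Run:
```python
from h import *
im=ctrl.get_image("side");p,R,s=tool()
print("knuckle crop target (222,95)")
for d in(35,45,55):
  for z in(30,50,65,80): print(d,z,((proj(im,p+R[:,1]*d+[0,0,z-p[2]])-[150,130])*6+0).round(), end=' | ')
  print()
print("tip z5",((proj(im,p+[0,0,5-p[2]])-[150,130])*6).round())
```

```text
knuckle crop target (222,95)
35 30 [289. 229.] | 35 50 [284. 191.] | 35 65 [280. 161.] | 35 80 [275. 132.] | 
45 30 [275. 220.] | 45 50 [270. 182.] | 45 65 [265. 153.] | 45 80 [261. 123.] | 
55 30 [261. 212.] | 55 50 [255. 174.] | 55 65 [251. 144.] | 55 80 [247. 115.] | 
tip z5 [346. 307.]
```

```bash
python3 -m inch '[{"dx":0.1,"dy":1,"dz":0,"roll":0},{"dx":0.2,"dy":3,"dz":0,"roll":0},{"dx":0.2,"dy":5,"dz":0,"roll":0},{"dx":0.2,"dy":7,"dz":0,"roll":0},{"dx":0.2,"dy":9,"dz":0,"roll":0},{"dx":0.2,"dy":11,"dz":0,"roll":0},{"dx":0.2,"dy":13,"dz":0,"roll":0},{"dx":0.2,"dy":15,"dz":0,"roll":0},{"dx":0.2,"dy":16,"dz":0,"roll":0}]'; python3 -c "
from h import *
st()"
```

```text
time: 26.98
eef_pos: [481.3, 238.1, -20.5]
ee_rot: [0.709, -0.016, 0.705, 0.016]
contact_force: [-0.0, -5.2, 15.7]
grip_width: -0.0
t 26.98 p [481.3 238.1 -20.5] F [-0.  -5.2 15.7] yaw_y 92.62 yaw_z 2.62 grip -0.0 joints [ 0.25  0.49  1.83 -0.    0.82 -1.36]
```

```bash
python3 -m inch '[{"dx":0,"dy":1,"dz":0,"roll":0},{"dx":0,"dy":2,"dz":0,"roll":0},{"dx":0,"dy":3.2,"dz":0,"roll":0},{"dx":0,"dy":4.4,"dz":0,"roll":0},{"dx":0,"dy":5.6,"dz":0,"roll":0},{"dx":0,"dy":6.8,"dz":0,"roll":0},{"dx":0,"dy":8,"dz":0,"roll":0}]'
python3 - <<'E'
from h import *
st()
im=ctrl.get_image("top"); cv2.imwrite("pics/t17.png",cv2.resize(im["color"][165:285,100:300,::-1],None,fx=4,fy=4,interpolation=cv2.INTER_CUBIC))
im=ctrl.get_image("side"); cv2.imwrite("pics/s17.png",cv2.resize(im["color"][130:230,150:280,::-1],None,fx=6,fy=6,interpolation=cv2.INTER_CUBIC))
st()
E
```

```text
time: 27.57
eef_pos: [481.0, 245.8, -20.5]
ee_rot: [0.709, -0.016, 0.705, 0.016]
contact_force: [0.2, -3.2, 16.3]
grip_width: 0.003
t 27.57 p [481.  245.8 -20.5] F [ 0.2 -3.2 16.3] yaw_y 92.61 yaw_z 2.61 grip 0.003 joints [ 0.27  0.49  1.82 -0.    0.82 -1.35]
t 27.67 p [481.  246.  -20.5] F [ 0.  -4.1 15.6] yaw_y 92.61 yaw_z 2.61 grip -0.002 joints [ 0.27  0.5   1.82 -0.    0.82 -1.35]
```

View pics/t17.png

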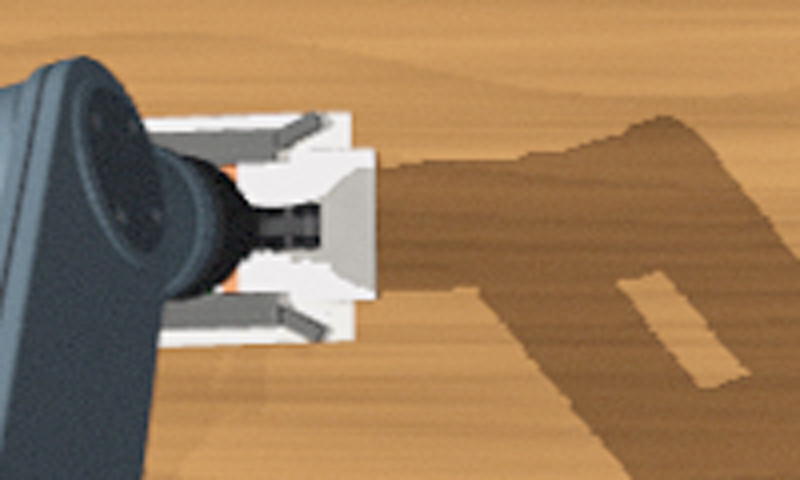

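View pics/s17.png

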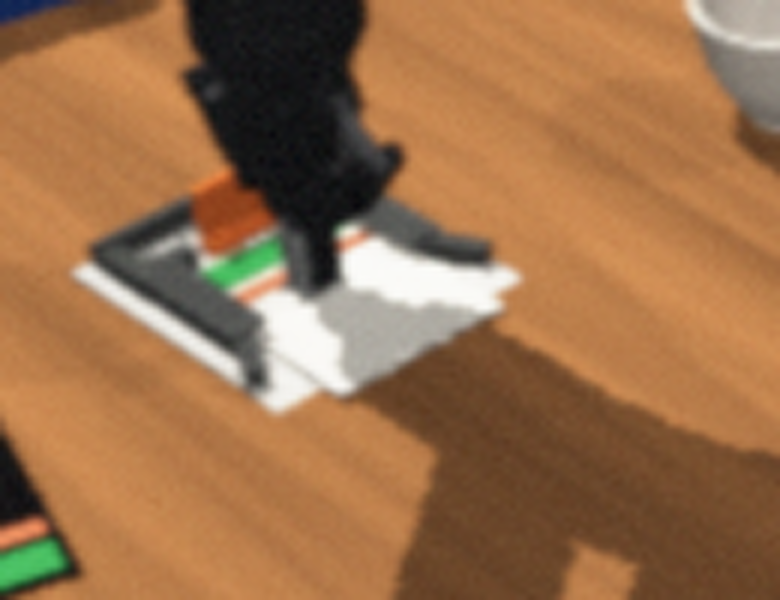

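```bash
python3 -m inch '[{"dx":0,"dy":0.5,"dz":0,"roll":0},{"dx":0,"dy":1,"dz":0,"roll":0},{"dx":0,"dy":1.5,"dz":0,"roll":0},{"dx":0,"dy":2,"dz":0,"roll":0},{"dx":0,"dy":2.5,"dz":0,"roll":0},{"dx":0,"dy":3,"dz":0,"roll":0}]'
```

```text
time: 28.17
eef_pos: [480.9, 248.8, -20.5]
ee_rot: [0.709, -0.016, 0.705, 0.016]
contact_force: [0.7, -4.5, 15.3]
grip_width: 0.001
```

```bash
python3 -m inch '[{"dx":0,"dy":0.4,"dz":0,"roll":0},{"dx":0,"dy":0.8,"dz":0,"roll":0},{"dx":0,"dy":1,"dz":0,"roll":0}]'
```

```text
time: 28.42
eef_pos: [480.8, 249.8, -20.5]
ee_rot: [0.709, -0.016, 0.705, 0.016]
contact_force: [1.2, -5.1, 15.3]
grip_width: 0.001
```

```bash
python3 -m inch '[{"dx":0,"dy":0.4,"dz":0,"roll":0},{"dx":0,"dy":0.8,"dz":0,"roll":0},{"dx":0,"dy":1,"dz":0,"roll":0}]'
```

```text
time: 28.67
eef_pos: [480.7, 250.8, -20.5]
ee_rot: [0.709, -0.016, 0.705, 0.016]
contact_force: [0.7, -5.1, 16.1]
grip_width: -0.003
```

```bash
python3 -m inch '[{"dx":0,"dy":0.4,"dz":0,"roll":0},{"dx":0,"dy":0.8,"dz":0,"roll":0},{"dx":0,"dy":1,"dz":0,"roll":0}]'
```

```text
time: 28.92
eef_pos: [480.7, 251.7, -20.5]
ee_rot: [0.709, -0.016, 0.705, 0.016]
contact_force: [1.2, -5.9, 15.8]
grip_width: 0.002
```

Run:
```python
from h import *
st()
im=ctrl.get_image("top"); cv2.imwrite("pics/t18.png",cv2.resize(im["color"][185:260,125:205,::-1],None,fx=9,fy=9,interpolation=cv2.INTER_CUBIC))
im=ctrl.get_image("side"); cv2.imwrite("pics/s18.png",cv2.resize(im["color"][140:205,155:245,::-1],None,fx=8,fy=8,interpolation=cv2.INTER_CUBIC))
```

```text
t 28.92 p [480.7 251.7 -20.5] F [ 1.2 -5.9 15.8] yaw_y 92.62 yaw_z 2.62 grip 0.002 joints [ 0.28  0.5   1.81 -0.    0.82 -1.34]
```

View pics/t18.png

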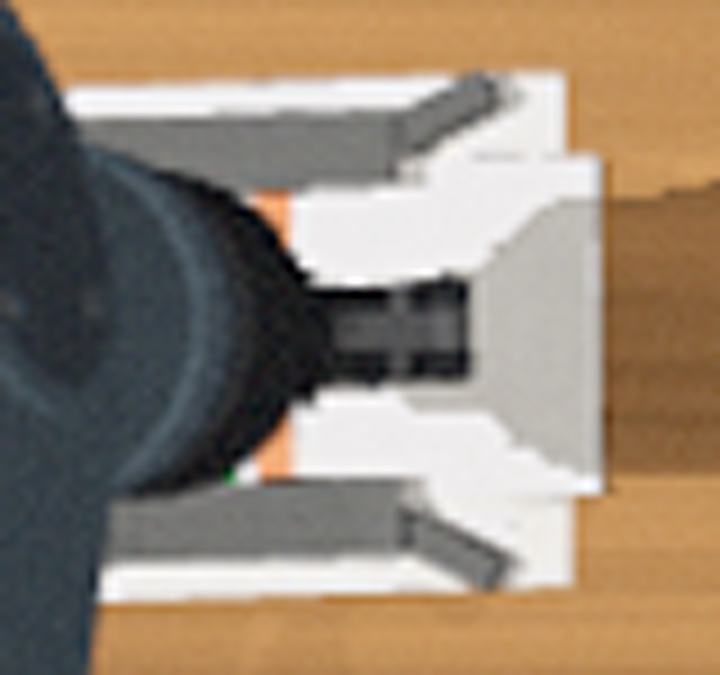

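View pics/s18.png

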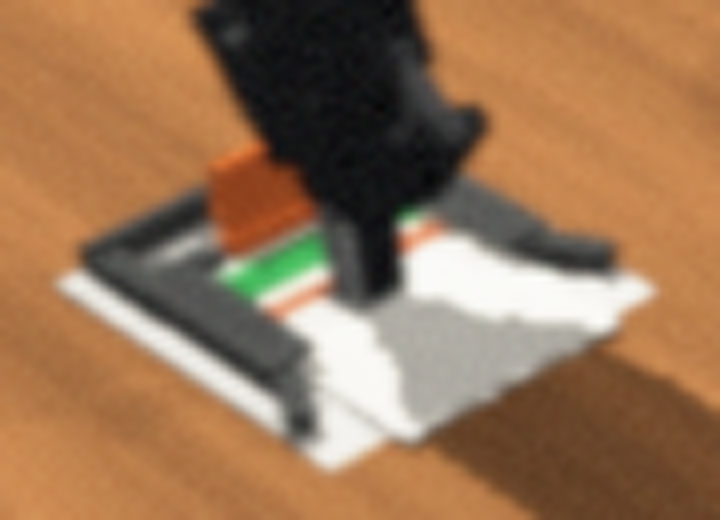

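Run:
```python
from h import *
im=ctrl.get_image("top")
O=np.array([483.2,238.5]);th=np.radians(92.5);u=np.array([np.cos(th),np.sin(th)]);n=np.array([-u[1],u[0]])
A,B=q(im,602,156,9,125,185,5),q(im,605,494,9,125,185,5);m=(A+B)/2
print("rear->centre x",((m-O)@u+60).round(1),"y",((m-O)@n).round(1),"w",np.linalg.norm(A-B).round(1))
T1,T2=q(im,565,73,9,125,185,0),q(im,572,586,9,125,185,0);t=(T1+T2)/2;print("toe x",((t-O)@u).round(1),"gap rear-toe",((t-m)@u).round(1))
```

```text
rear->centre x -0.1 y 0.3 w 89.4
toe x -49.5 gap rear-toe 10.6
```

```bash
python3 -m inch '[{"dx":0,"dy":0.4,"dz":0,"roll":0},{"dx":0,"dy":0.8,"dz":0,"roll":0},{"dx":0,"dy":0.8,"dz":0,"roll":0}]'
```

```text
time: 29.32
eef_pos: [480.6, 252.5, -20.5]
ee_rot: [0.709, -0.016, 0.705, 0.016]
contact_force: [-0.0, -4.5, 15.2]
grip_width: -0.002
```

```bash
python3 -m inch '[{"dx":0,"dy":0.4,"dz":0,"roll":0},{"dx":0,"dy":0.8,"dz":0,"roll":0},{"dx":0,"dy":0.8,"dz":0,"roll":0}]'
```

```text
time: 29.57
eef_pos: [480.6, 253.3, -20.5]
ee_rot: [0.709, -0.016, 0.705, 0.016]
contact_force: [-0.1, -4.0, 15.6]
grip_width: -0.001
```

Still moving with no rise in force, so I'll continue in small steps.

```bash
python3 -m inch '[{"dx":0,"dy":0.4,"dz":0,"roll":0},{"dx":0,"dy":0.8,"dz":0,"roll":0},{"dx":0,"dy":0.8,"dz":0,"roll":0}]'
```

```text
time: 29.82
eef_pos: [480.5, 254.1, -20.5]
ee_rot: [0.709, -0.016, 0.705, 0.016]
contact_force: [1.1, -4.3, 15.2]
grip_width: -0.001
```

```bash
python3 -m inch '[{"dx":0,"dy":0.4,"dz":0,"roll":0},{"dx":0,"dy":0.8,"dz":0,"roll":0},{"dx":0,"dy":0.8,"dz":0,"roll":0}]'
python3 - <<'E'
from h import *
im=ctrl.get_image("top"); cv2.imwrite("pics/t19.png",cv2.resize(im["color"][185:260,125:205,::-1],None,fx=9,fy=9,interpolation=cv2.INTER_CUBIC))
st()
E
```

```text
time: 30.07
eef_pos: [480.4, 254.9, -20.5]
ee_rot: [0.709, -0.016, 0.705, 0.016]
contact_force: [0.8, -5.5, 15.7]
grip_width: -0.002
t 30.12 p [480.4 254.9 -20.5] F [ 0.3 -4.6 15.8] yaw_y 92.61 yaw_z 2.61 grip -0.002 joints [ 0.28  0.5   1.81 -0.    0.83 -1.33]
```

View pics/t19.png

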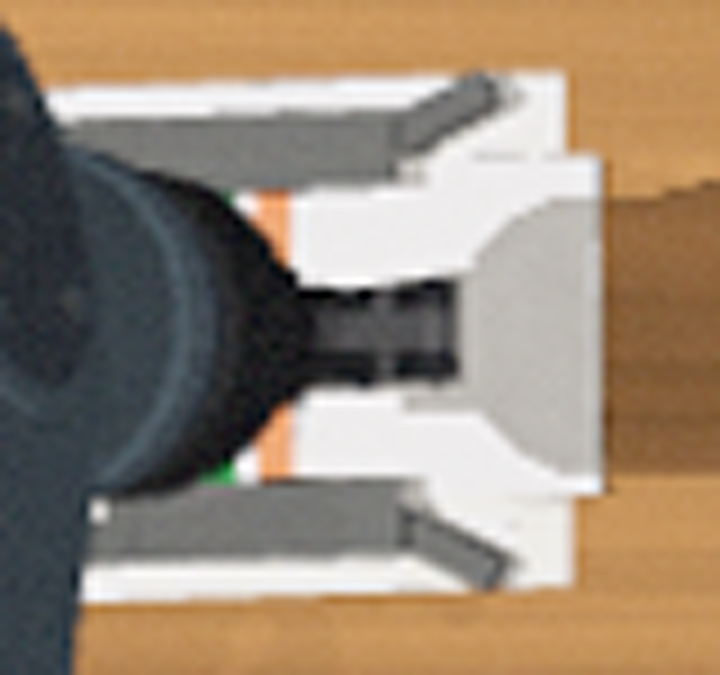

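Run:
```python
from h import *
im=ctrl.get_image("side"); cv2.imwrite("pics/s19.png",cv2.resize(im["color"][140:205,155:245,::-1],None,fx=8,fy=8,interpolation=cv2.INTER_CUBIC))
O=np.array([483.2,238.5]);th=np.radians(92.5);u=np.array([np.cos(th),np.sin(th)]);n=np.array([-u[1],u[0]])
# side-bias: (+2,+2)
for nm,x,y,z in (("lead y-25..",60,26,5),("lead y25",60,-26,5),("stop top near",60,30,14),("flag front top near",60,20,37),("flag front bot",60,20,2),("rear near",-60,45,5)):
    P=O+x*u+y*n+[2,2]; print(nm,((proj(im,[*P,z])-[155,140])*8).round())
```

```text
lead y-25.. [223. 266.]
lead y25 [346. 203.]
stop top near [210. 248.]
flag front top near [225. 178.]
flag front bot [239. 266.]
rear near [405. 436.]
```

View pics/s19.png

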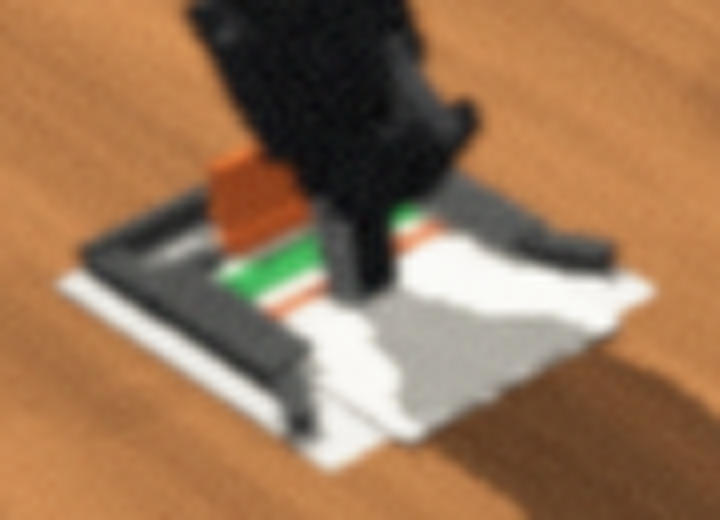

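```bash
python3 -m inch '[{"dx":0.2,"dy":0,"dz":0,"roll":0},{"dx":0.4,"dy":0,"dz":0,"roll":0},{"dx":0.6,"dy":0,"dz":0,"roll":0},{"dx":0.7,"dy":0,"dz":0,"roll":0},{"dx":0.7,"dy":0.3,"dz":0,"roll":0},{"dx":0.7,"dy":0.6,"dz":0,"roll":0},{"dx":0.7,"dy":0.9,"dz":0,"roll":0},{"dx":0.7,"dy":1.2,"dz":0,"roll":0}]'; python3 -m inch '[{"dx":0,"dy":0.3,"dz":0,"roll":0},{"dx":0,"dy":0.6,"dz":0,"roll":0},{"dx":0,"dy":0.9,"dz":0,"roll":0}]'; python3 -m inch '[{"dx":0,"dy":0.3,"dz":0,"roll":0},{"dx":0,"dy":0.6,"dz":0,"roll":0},{"dx":0,"dy":0.9,"dz":0,"roll":0}]';python3 - <<'E'
from h import *
im=ctrl.get_image("top"); cv2.imwrite("pics/t20.png",cv2.resize(im["color"][185:260,125:205,::-1],None,fx=9,fy=9,interpolation=cv2.INTER_CUBIC))
a=cv2.imread("pics/t18.png");b=cv2.imread("pics/t19.png");c=cv2.imread("pics/t20.png")
# subpixel rear edge: column where blue channel crosses mid, rows 200-450 lit/ shadow
for im_ in(a,b,c):
    e=[]
    for y in list(range(210,440,5)):
        r=im_[y,560:660,0].astype(float); k=np.argmin(np.diff(cv2.GaussianBlur(r[None],(9,1),2).ravel())); e.append(560+k)
    print(np.median(e),np.mean(e).round(2))
st()
E
```

```text
time: 30.83
eef_pos: [480.7, 255.8, -20.5]
ee_rot: [0.709, -0.016, 0.705, 0.016]
contact_force: [-0.4, -6.1, 21.0]
grip_width: -0.0
time: 31.08
eef_pos: [480.8, 256.8, -20.5]
ee_rot: [0.709, -0.016, 0.705, 0.016]
contact_force: [-0.7, -7.2, 20.9]
grip_width: 0.001
time: 31.33
eef_pos: [480.9, 257.7, -20.5]
ee_rot: [0.709, -0.016, 0.705, 0.016]
contact_force: [-0.1, -6.6, 19.4]
grip_width: -0.003
601.0 600.93
601.0 600.96
601.0 600.8
t 31.38 p [480.8 257.8 -20.5] F [-1.8 -6.2 20.2] yaw_y 92.62 yaw_z 2.62 grip -0.0 joints [ 0.29  0.5   1.81 -0.    0.83 -1.33]
```

The card holds still at 7 N of push while the tip slides, so it is against the stops. I'll let go, straight up.

```bash
python3 -m inch '[{"dx":-0.5,"dy":0,"dz":0,"roll":0},{"dx":-1.5,"dy":0,"dz":0,"roll":0},{"dx":-3,"dy":0,"dz":0,"roll":0},{"dx":-5,"dy":0,"dz":0,"roll":0},{"dx":-8,"dy":0,"dz":0,"roll":0},{"dx":-14,"dy":0,"dz":0,"roll":0},{"dx":-22,"dy":0,"dz":0,"roll":0},{"dx":-32,"dy":0,"dz":0,"roll":0},{"dx":-45,"dy":0,"dz":0,"roll":0},{"dx":-60,"dy":0,"dz":0,"roll":0},{"dx":-78,"dy":0,"dz":0,"roll":0},{"dx":-98,"dy":0,"dz":0,"roll":0},{"dx":-118,"dy":0,"dz":0,"roll":0},{"dx":-138,"dy":0,"dz":0,"roll":0},{"dx":-155,"dy":0,"dz":0,"roll":0},{"dx":-168,"dy":0,"dz":0,"roll":0},{"dx":-175,"dy":0,"dz":0,"roll":0},{"dx":-180,"dy":0,"dz":0,"roll":0}]'; python3 -m inch '[{"dx":0,"dy":-15,"dz":0,"roll":0},{"dx":0,"dy":-40,"dz":0,"roll":0},{"dx":0,"dy":-70,"dz":0,"roll":0},{"dx":0,"dy":-100,"dz":0,"roll":0},{"dx":0,"dy":-130,"dz":0,"roll":0},{"dx":0,"dy":-160,"dz":0,"roll":0},{"dx":0,"dy":-190,"dz":0,"roll":0},{"dx":0,"dy":-220,"dz":0,"roll":0},{"dx":0,"dy":-240,"dz":0,"roll":0},{"dx":0,"dy":-250,"dz":0,"roll":0},{"dx":0,"dy":-250,"dz":0,"roll":0}]'
python3 - <<'E'
from h import *
im=ctrl.get_image("top"); cv2.imwrite("pics/t21f.png",im["color"][:,:,::-1]);cv2.imwrite("pics/t21.png",cv2.resize(im["color"][180:265,110:205,::-1],None,fx=7,fy=7,interpolation=cv2.INTER_CUBIC))
im=ctrl.get_image("side"); cv2.imwrite("pics/s21.png",cv2.resize(im["color"][145:205,155:245,::-1],None,fx=8,fy=8,interpolation=cv2.INTER_CUBIC))
st()
E
```

```text
time: 32.88
eef_pos: [477.9, 258.4, 158.1]
ee_rot: [0.708, -0.016, 0.706, 0.016]
contact_force: [-0.7, -0.2, -0.1]
grip_width: 0.004
time: 33.8
eef_pos: [488.6, 6.8, 156.0]
ee_rot: [0.707, -0.015, 0.707, 0.015]
contact_force: [-0.0, -0.4, 0.6]
grip_width: -0.003
t 33.9 p [488.4   9.  156.1] F [ 0.4  0.3 -0.1] yaw_y 92.54 yaw_z 2.54 grip -0.0 joints [-0.21  0.19  1.75  0.    1.2  -1.83]
```

View pics/t21f.png

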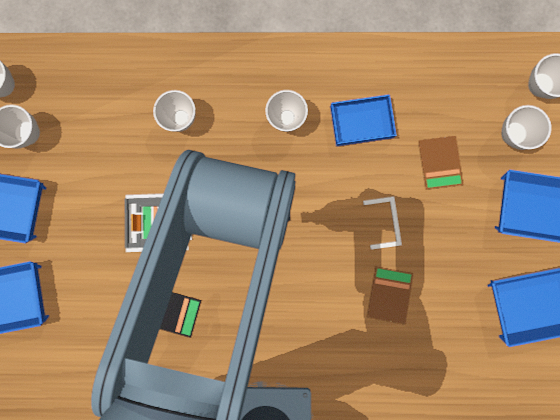

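View pics/t21.png

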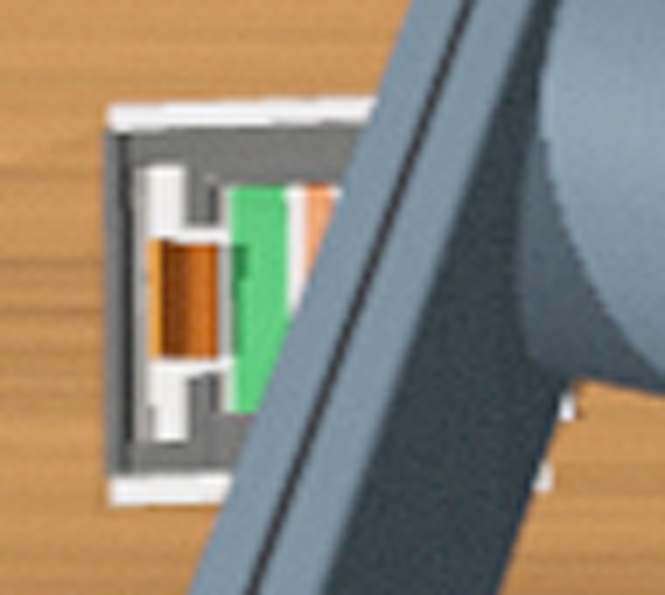

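View pics/s21.png

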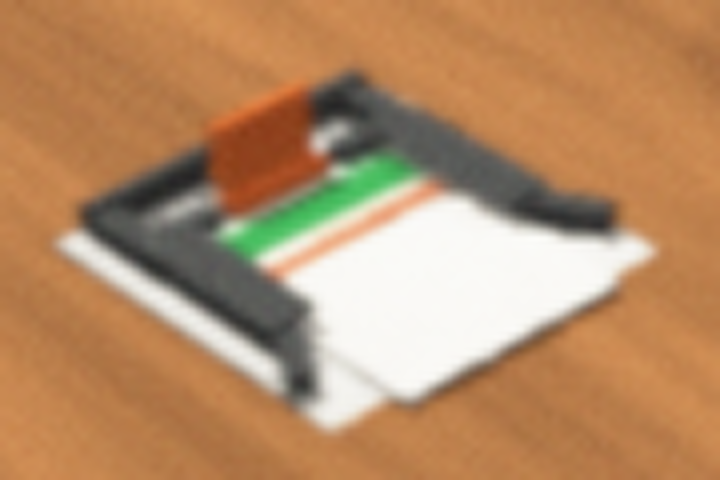

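Both views show the card home. Its white lead margin meets the stop tabs at top-crop x≈221 with no gap, the flag is pushed back against it, the sides run under both lips, and the arm is clear. The bowls and tray have not moved, so I'm handing in.

Run:
```python
from h import *
a=cv2.imread("pics/top0.png").astype(int);b=cv2.imread("pics/t21f.png").astype(int)
print("bowl/tray diff",[np.abs(a[y0:y1,x0:x1]-b[y0:y1,x0:x1]).mean().round(2) for x0,y0,x1,y1 in((150,88,200,135),(262,88,312,135),(328,93,400,148))])
st();print(ctrl.job_done());st()
```

```text
bowl/tray diff [np.float64(14.16), np.float64(14.24), np.float64(12.24)]
t 33.9 p [488.4   9.  156.1] F [ 0.4  0.3 -0.1] yaw_y 92.54 yaw_z 2.54 grip -0.0 joints [-0.21  0.19  1.75  0.    1.2  -1.83]
the job is handed in; nothing more can be done
None
the job is handed in; nothing more can be done
```

Run:
```python
import cv2,numpy as np
a=cv2.imread("pics/top0.png",0).astype(np.float32);b=cv2.imread("pics/t21f.png",0).astype(np.float32)
print("plain table diff",np.abs(a[40:80,200:500]-b[40:80,200:500]).mean())
for x0,y0,x1,y1 in((150,88,200,135),(262,88,312,135),(328,93,400,148)): print(np.round(cv2.phaseCorrelate(a[y0:y1,x0:x1],b[y0:y1,x0:x1]),2))
```

```text
plain table diff 14.174Traceback (most recent call last):
  File "<stdin>", line 4, in <module>
    return _wrapfunc(a, 'round', decimals=decimals, out=out)
    return _wrapit(obj, method, *args, **kwds)
    conv = _array_converter(obj)
ValueError: setting an array element with a sequence. The requested array has an inhomogeneous shape after 1 dimensions. The detected shape was (2,) + inhomogeneous part.
```

The white lot card is home in the holder, striped end first, and I handed the job in at 33.9 s; no verdict was reported. I pressed it with the shut fingertips at about 10–18 N and dragged it flat out of the well. I turned it 5.5° on the way, took it up the ramp and under the lips, and pushed the flag back with the card's edge.

**Last checks**
- **Home:** the card's rear edge measured within about 0.1 mm of home from the top view and within about 1 mm from the side view. There was no visible gap at the stops.
- **Firm against the stops:** the card did not move when I pushed at 6–7 N, pressing at up to about 21 N. That is above the 12–16 N advised but under the 35 N limit. The fingertips slid about 6 mm over the card in these last pushes.
- **Let go:** the arm lifted clear, the contact force read zero, and the card stayed put.
- **Bowls and tray:** they are at the same pixels by eye. My numeric picture comparison proved nothing: the bowl and tray areas changed by 12–14 grey levels, but so did bare table (14). The finer shift check failed on a script error, and I did not repeat it.

**Disagreements**
- **TCP height:** the reading was about 25 mm lower than the real fingertips. Contact came at z of about -22.5 instead of +3, so I came down by force and pictures, at about 5 mm/s.
- **Cameras:** the two views differed by 2–3 mm. I measured card and holder in the same view so that this cancelled out.

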